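# Pick the split ring out of the spice grinder

## Task

The saffron grinder is being opened for cleaning: take the red-handled pick from its wooden stand, work its toe under the end of the copper split ring above the slot in the grinder's mouth, and lever the ring up past its sprung stop and out, feeling your way and pressing only lightly. Carry the ring over on the pick and lay it flat in the white saucer without dropping it, keeping your fingers off the ring, then put the pick back upright in its stand. Leave the other things on the board where they are.

Things in the scene. Friction and masses are not known exactly. Their poses are not given: they have to be found in the camera images.
- grinder: Round spice mill, 94 mm wide, 78 mm high, crank off, fixed. Origin: centre of its underside, z up. Steel mouth: open bore 70 mm across, wall 8 mm thick, top at 78 mm. In it a pale metal cover, top at 62 mm, carries the ring. Central hub 10 mm across, 7 mm above the cover. A steel key in the ring's gap stops the ring turning more than about 3 degrees
- slot (a point): Point on the floor of the slot, 21 mm off the grinder's axis. The slot is cut in the cover along the grinder's +x axis (also this point's x), open upward, 14 mm wide, from 6 mm off the axis out to the bore wall (35 mm); its floor is 54.5 mm above the grinder's origin, 7.5 mm under the ring's underside
- stop_pawl (a point): Nose of the sprung stop, a white pawl 10 mm wide in the bore wall, 30 degrees anticlockwise of the slot seen from above. It juts about 2 mm over the ring's outer edge, nose 5 mm above the ring's top, its underside a steep ramp, and yields outward: the ring's end needs a few newtons to climb past it
- ring_center (a point): Centre of the split ring, a flat copper-coloured C, 68 mm outside, 55 mm inside, 4 mm thick, about 35 g; point half-way up its thickness, z along its axis (up). It lies loose on the cover (about 1 mm play in the bore), its +x axis over the slot. Its gap, 28 degrees wide, is centred 34 degrees clockwise of its +x axis, seen from above
- ring_end (a point): Middle of the ring's section on its +x axis, 30.5 mm from its centre: the end over the slot, where the toe goes under from inside the ring. Between it and the gap a lug, 3.5 mm wide, juts 5 mm inward from the ring's inner edge, its nearer side 12.5 degrees clockwise of +x; it keeps the ring on the toe. Hung here, the ring reaches 62 mm below the toe's top
- pick_grip (a point): Centre of the pick's handle, an upright red square bar 18 x 18 x 60 mm with sides along the pick's x and y. Under it a steel guard plate 48 (x) x 32 (y) x 5 mm, its underside 36 mm below this point. The whole pick weighs about 80 g
- pick: Pick; origin: centre of the guard's underside, z up. A 4 mm shank runs down on the handle's axis to a 3 mm thick toe pointing to the pick's +x, tip 15 mm from the axis, rising 3 mm to the tip. The shank is adjustable, stiffly clamped (slips above 40 N): the toe's underside is 34.5 to 52.5 mm below the guard's, different each time, not measured: find it by touch
- ring: The whole split ring; origin on its axis, at its underside, axes as ring_center
- stand_mouth (a point): Centre of the top face of the pick's wooden stand, a fixed block 64 x 56 x 68 mm. Its well, 62 mm deep, spans -8 to +20 mm in the stand's x and -10 to +10 mm in y. The pick stands with its guard's underside on this face, shank and toe in the well, its axes along the stand's
- saucer: White ceramic saucer, loose, 136 mm across, 18 mm high, flat floor 84 mm across, 5 mm above its underside. Origin at the centre of its underside. The ring goes here
- saucer_blue: Blue ceramic saucer of the same size, to be left alone. Origin at the centre of its underside
- crank: The grinder's crank, a 70 x 12 x 5 mm steel arm with a 22 mm wooden knob, lying on the board, to be left alone. Origin at the middle of the arm's underside
- pot: Steel pot with a copper bottom, 148 mm across (two side handles reach 110 mm from its axis), 85 mm high, to be left alone. Origin at the centre of its underside
- strainer: Green plastic strainer bowl, 120 mm across, 50 mm high, to be left alone. Origin at the centre of its underside
- spoon_grip (a point): Middle of the handle of a steel spoon 170 mm long, to be left alone
Things that resemble listed ones, but are neither listed nor needed, are in the scene too. Leave any blue or turquoise look-alike of the ring alone.

How it is judged:
By the outcome, as a careful person would: the job done as asked, in the order asked, and still so for the second after the job is handed in, with the robot touching nothing.
It also fails if it takes over 72 s, if anything falls off the work surface, if the arm or the gripper's body presses on something with over 40 N, if the wrist force passes 120 N, or if a joint passes its speed limit or range.

## Robot

A 6-joint arm with a two-finger parallel gripper is mounted at the origin on the work surface. World frame = base frame: x ahead of the robot, y to its left, z up, the work surface at z = 0. Lengths are in mm, angles in rad, forces in N, time in s.
With the tool pointing down it reaches from about 275 to 750 mm from the base axis. Payload 10.2 kg.
Tool frame: the origin (TCP) lies midway between the tips of the shut fingers; the grasp point (between the pads) lies 19 mm behind it; z points along the fingers, y is the line along which they close (so a half turn about z gives the same grasp; the last joint's range is limited). The gripper opens to 85 mm and grips with 20 to 120 N. Pads are 22 mm wide; open, the fingers measure 114 mm over their backs; the gripper's body (76 mm by 85 mm) begins 54 mm behind the grasp point. The pads swing forward as they close: fully open they stand 13 mm farther back than shut.
Start: joints at [0.901, 0.313, 1.498, -0, 1.331, -0.223], TCP at [226.856, 473.463, 231.294] pointing down, gripper open.
Joint ranges: [-2.94, 2.94], [-0.97, 2.17], [0.19, 2.56], [-1.23, 4.37], [0.02, 3.11], [-2.88, 2.88]. Speed limits (rad/s): [2.39, 2.39, 3.01, 3.14, 3.14, 3.14].

## Interface

Orientations are given as a unit quaternion [w, x, y, z].
In Python, from rig import ctrl gives the robot as it stands.
- The arm moves only by the tool send_rows, never from a script. Its argument "targets" is a list of rows, each an object with "offset": the shift along the world's x, y, z in cm, a list of three; "spin": the turn about the world's z in rad. A call has 1 to 8 rows; each row is the pose to reach, as a shift and turn from the pose commanded when the call began; what a row does not reach only later rows make up. A row lasts 1/12 s, in which the tool goes at most 41.7 mm and 7.16 degrees, less where a joint would pass 70% of its speed; a pose out of reach is approached as far as the arm can. A call with a gripper value outside its range is refused whole. "grip" is the opening, from 0 (shut) to 1 (fully open), set as the call begins (left out, the last holds). The fingers move at their own pace and stop on an object; "squeeze" is the grip in N (left out, the last holds). Time passes only in rows, so rows that repeat a pose let the fingers close. It gives the time, the measured TCP pose, the force, the opening and the grip force at its end, in the units of the state.
- ctrl.sense(): the state, without advancing time (a new reading comes with each control period).
- ctrl.capture(name): name is "scene" or "top" or "wrist"; returns (picture, depth): 480x640x3 uint8, red, green, blue; 480x640 float32, mm along the optical axis (not along the pixel's ray), 0 where there is no reading.
- ctrl.calibration(name): a dict with "fx", "fy", "cx", "cy" (pixels), "k1" (the pictures are not rectified: a ray, as slopes to the right and down, at radius r is drawn at 1 + k1 r^2 times it, then the intrinsics apply), "view" (4x4, takes a point from world to camera coordinates); the wrist camera has in their place "mount" (4x4, takes a point from camera to tool coordinates, whose origin is the TCP and whose axes are the flange's). Camera axes: x right, y down, z forward; pixel columns grow to the right and rows downward; lengths in mm; the calibration is good to about 2 mm. A picture is of the moment at which its call begins: read the wrist's pose just before it. calibration takes no time and is no camera call.
- ctrl.finish_job(): hands the job in; it is judged then, once.
Trained networks look in the newest picture that a camera, given by its name, has taken for a name from the list of things; names that differ only in an ending like _2 or _b are one class to them, and where a whole thing is asked for, a point or a joint stands for the part that bears it (a point fixed in the world has none). Each returns a list of dicts, best first, with "conf" (0 to 1); they miss things now and then, are a little off and sometimes report something else, mostly with a low value. They report only what shows in the picture. A call takes as long as a camera call. They do not tell look-alikes from the thing itself.
- ctrl.search_frame(camera, query): "box" ([left, top, right, bottom] in pixels, round what is visible of it).
- ctrl.place_of(camera, query): "uv" ([column, row] in pixels: a listed point, or the origin of a listed thing).
The state is a dict: "time_s": time; "joints": joint angles; "dq": joint speeds; "tau": joint torques, N m; "eef_pos": TCP position; "ee_rot": TCP orientation; "force": force on the tool from outside, world axes, zero at the start; "wrist_torque": the same for the moment, N m; "grip_width": opening from 0.0 (shut) to 1.0 (fully open); "grip_force": force on a finger pad.
Only numpy, scipy, OpenCV 4.12 (cv2) and the standard library are available. Lean on these libraries where they do the work, as an engineer would, in place of code of your own. Each camera call takes 0.05 s, during which the arm holds its last target. There are 200 camera calls.

## Working session

There is one attempt and no reset: what is moved stays moved. The work goes in short steps, Python scripts to look and compute and a tool call to move; the robot and the scene stay as the last step left them, time stands still between calls to the robot, and variables do not carry over. Pictures are saved under pics/ and viewed, at most 10 in all, crops included, and the job is handed in when it is done.

Besides the shell and the picture viewer there is one more tool, called after ">>>" as a command line: name --argument value ..., lists and objects as JSON in quotes. send_rows: Moves the arm, as the interface text tells. Its arguments: {"type":"object","properties":{"targets":{"type":"array"},"grip":{"type":"number"},"squeeze":{"type":"number"}},"required":["targets"]}

```bash
ls; mkdir -p pics
cat > h.py <<'E'
import numpy as np, cv2
from rig import ctrl
from scipy.spatial.transform import Rotation as R
def cam2world(name, s=None):
    c=ctrl.calibration(name)
    if 'view' in c: return c, np.linalg.inv(np.array(c['view']))
    s=s or ctrl.sense(); q=s['ee_rot']; T=np.eye(4); T[:3,:3]=R.from_quat([q[1],q[2],q[3],q[0]]).as_matrix(); T[:3,3]=s['eef_pos']
    return c, T@np.array(c['mount'])
def ray(c,uv):
    d=np.array([(uv[0]-c['cx'])/c['fx'],(uv[1]-c['cy'])/c['fy']]); p=d.copy()
    for _ in range(20): p=d/(1+c['k1']*(p@p))
    return np.array([p[0],p[1],1.])
def at_z(name,uv,z,s=None):
    c,T=cam2world(name,s); r=T[:3,:3]@ray(c,uv); o=T[:3,3]; return o+r*(z-o[2])/r[2]
def at_depth(name,uv,d,s=None):
    c,T=cam2world(name,s); return T[:3,:3]@(ray(c,uv)*d)+T[:3,3]
def project(name,P,s=None):
    c,T=cam2world(name,s); P=np.atleast_2d(P); V=np.linalg.inv(T); q=P@V[:3,:3].T+V[:3,3]; p=q[:,:2]/q[:,2:]; f=1+c['k1']*(p**2).sum(1,keepdims=True)
    return p*f*[c['fx'],c['fy']]+[c['cx'],c['cy']]
def worldmap(name,depth,s=None):
    c,T=cam2world(name,s); v,u=np.mgrid[:480,:640]
    d=np.stack([(u-c['cx'])/c['fx'],(v-c['cy'])/c['fy']],-1); p=d.copy()
    for _ in range(15): p=d/(1+c['k1']*(p**2).sum(-1,keepdims=True))
    P=np.concatenate([p,np.ones(p.shape[:2]+(1,))],-1)*depth[...,None]
    return P@T[:3,:3].T+T[:3,3]
def save(n,img,roi=None,scale=1):
    if roi: img=img[roi[1]:roi[3],roi[0]:roi[2]]
    cv2.imwrite('pics/'+n,cv2.resize(img[...,::-1],None,fx=scale,fy=scale,interpolation=cv2.INTER_CUBIC))
E
python3 - <<'E'
from h import *
s=ctrl.sense(); print(s)
ims={}
for n in ['scene','top']:
    im,d=ctrl.capture(n); ims[n]=im; np.savez('/tmp/'+n,im=im,d=d)
    save(n+'0.png',im)
    c,T=cam2world(n); print(n,T[:3,3].round(),T[:3,2].round(2),c['fx'])
W=worldmap('top',np.load('/tmp/top.npz')['d'])
for q in ['grinder','slot','stop_pawl','ring_center','ring_end','pick_grip','stand_mouth','saucer','saucer_blue','crank','pot','strainer','spoon_grip']:
    for r in ctrl.place_of('top',q)[:4]:
        u,v=map(int,r['uv']); print(q,round(r['conf'],2),(u,v),W[v,u].round(0) if 0<=u<640 and 0<=v<480 else '')
E
```

```text
pics
{'time_s': 0.0, 'joints': array([ 9.00592828e-01,  3.13437276e-01,  1.49845136e+00, -2.10376491e-05,
        1.33099530e+00, -2.23415821e-01]), 'dq': array([1.71360009e-04, 1.50683541e-04, 1.68912696e-05, 1.65637132e-03,
       1.04556775e-03, 3.18780198e-04]), 'tau': array([-9.93792710e-04, -4.12267792e+01, -2.59744477e+01, -1.90213964e-04,
        4.16349736e-03,  1.59654468e-05]), 'eef_pos': array([226.69308887, 473.24353998, 230.73621133]), 'ee_rot': array([-2.69762855e-04,  2.21537910e-01,  9.75151546e-01, -5.86674441e-04]), 'force': array([ 0.05612043, -0.18739741, -0.61719269]), 'wrist_torque': array([-0.03348007, -0.00803534, -0.00310104]), 'grip_force': 0.0, 'grip_width': 0.9974231709621671}
scene [1111. -399.  914.] [-0.55  0.29 -0.78] 520.4405980184358
top [ 371.  -88. 1057.] [ 0.16 -0.   -0.99] 509.40432354840425
grinder 0.97 (277, 219) [558.  -7.  79.]
grinder 0.3 (183, 270) [465. 188.  22.]
slot 0.9 (280, 204) [589. -12.  72.]
slot 0.3 (394, 246) [ 496. -227.  124.]
stop_pawl 0.58 (274, 214) [567.  -1.  84.]
ring_center 0.64 (397, 247) [ 492. -230.  140.]
ring_center 0.59 (272, 212) [572.   3.  80.]
ring_center 0.59 (175, 360) [286. 205.   1.]
ring_center 0.5 (469, 240) [ 523. -403.   -1.]
ring_end 0.81 (174, 372) [262. 207.  -3.]
ring_end 0.74 (279, 201) [596. -10.  70.]
ring_end 0.66 (455, 248) [ 507. -372.    1.]
pick_grip 0.92 (398, 239) [ 505. -231.  149.]
pick_grip 0.71 (275, 212) [571.  -3.  84.]
pick_grip 0.7 (184, 268) [469. 186.  25.]
pick_grip 0.16 (394, 243) [ 501. -226.  127.]
stand_mouth 0.55 (395, 246) [ 494. -227.  136.]
saucer 0.95 (176, 185) [643. 208.  22.]
saucer_blue 0.76 (186, 267) [471. 182.  23.]
crank 0.72 (239, 290) [424.  75.  18.]
pot 0.89 (383, 152) [ 708. -225.   28.]
strainer 0.62 (261, 139) [742.  32.  21.]
spoon_grip 0.79 (309, 283) [435. -67.  37.]
```

View pics/top0.png

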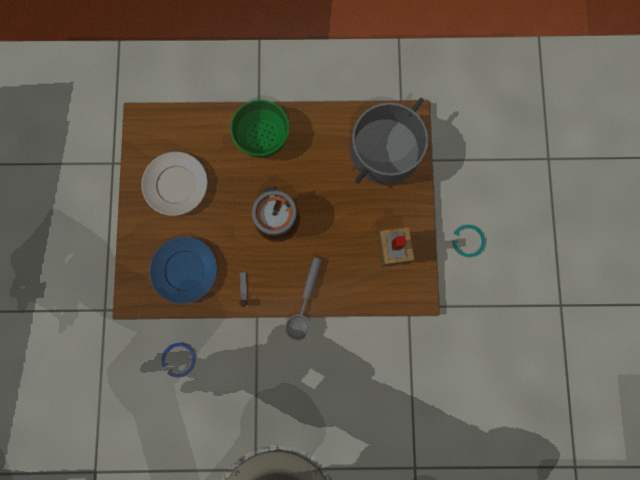

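View pics/scene0.png

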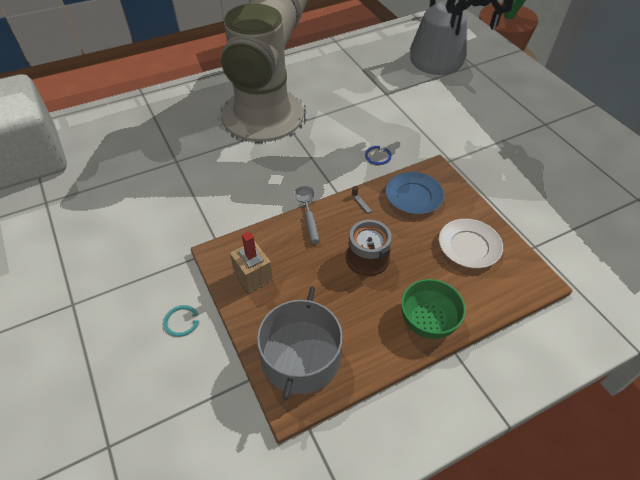

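The top view shows the grinder at (275,213), white saucer (176,184), blue saucer (186,267), and the stand with the red pick at (397,246). The blue (178,360) and turquoise (469,240) rings lie off the board as look-alikes. The copper ring in the grinder is the one that fits. Next I'll go closer, grinder first, with the wrist camera.

Run:
```python
from h import *
print(np.array(ctrl.calibration('wrist')['mount']).round(2), {k:v for k,v in ctrl.calibration('wrist').items() if k!='mount'})
z=np.load('/tmp/top.npz'); W=worldmap('top',z['d'])
for uv in [(230,200),(330,200),(330,250),(230,250),(300,110)]: print(uv,W[uv[1],uv[0]].round(1))
m=W[...,2]
def comp(name,cond):
    P=W[cond]; print(name,len(P),P.mean(0).round(1),P.min(0).round(),P.max(0).round())
im=z['im'].astype(int)
red=(im[...,0]>130)&(im[...,1]<70)&(im[...,2]<70)&(np.abs(m-160)<60)
comp('red',red&(W[...,0]>400))
wh=(im.min(-1)>120)&(W[...,0]>500)&(W[...,1]>100)&(m>15)&(W[...,0]<750)&(W[...,1]<300)
comp('wh',wh)
```

```text
[[   0.     -0.95   -0.32   83.3 ]
 [   1.      0.     -0.     -0.51]
 [   0.     -0.32    0.95 -142.66]
 [   0.      0.      0.      1.  ]] {'fx': 336.13379045458936, 'fy': 336.13379045458936, 'cx': 319.24316937010445, 'cy': 236.8328970767945, 'k1': -0.04451967976666908}
(230, 200) [611.2  96.5  16.2]
(330, 200) [ 608.2 -112.3   18.6]
(330, 250) [ 503.2 -110.7   18.6]
(230, 250) [506.1  95.   15.3]
(300, 110) [807.6 -50.9  15.5]<stdin>:7: RuntimeWarning: Mean of empty slice.
  ret = um.true_divide(
Traceback (most recent call last):
ValueError: zero-size array to reduction operation minimum which has no identity
```

>>> send_rows --targets '[{"offset": [4,-4,2],"spin": 0},{"offset": [8,-8,4],"spin": 0},{"offset": [11,-12,5],"spin": 0},{"offset": [14,-16,5],"spin": 0},{"offset": [17,-20,5],"spin": 0},{"offset": [20,-24,5],"spin": 0},{"offset": [23,-28,5],"spin": 0},{"offset": [26,-31,5],"spin": 0}]'

```text
time_s: 1.42
eef_pos: [437.4, 221.6, 280.7]
ee_rot: [0.0, 0.222, 0.975, 0.0]
force: [0.4, 0.4, 0.3]
grip_width: 1.0
grip_force: 0.0
```

>>> send_rows --targets '[{"offset": [2,-4,-1],"spin": 0},{"offset": [4,-8,-2],"spin": 0},{"offset": [7,-12,-3],"spin": 0},{"offset": [9,-16,-4],"spin": 0},{"offset": [10,-20,-4],"spin": 0},{"offset": [10,-22,-4],"spin": 0},{"offset": [10,-22,-4],"spin": 0}]'

```text
time_s: 2.0
eef_pos: [537.5, -2.4, 239.3]
ee_rot: [-0.0, 0.224, 0.974, -0.001]
force: [-0.6, 0.5, -0.4]
grip_width: 0.996
grip_force: 0.0
```

Run:
```python
from h import *
s=ctrl.sense(); print(s['eef_pos'],s['dq'].max())
im,d=ctrl.capture('wrist'); np.savez('/tmp/w1',im=im,d=d,s=np.array(s,dtype=object))
W=worldmap('wrist',d,s)
G=None
for q,z in [('grinder',17),('slot',72),('stop_pawl',90),('ring_center',81),('ring_end',81)]:
    for r in ctrl.place_of('wrist',q)[:3]:
        u,v=map(int,r['uv']); print(q,round(r['conf'],2),(u,v),W[v,u].round(0),at_z('wrist',r['uv'],z,s).round(1))
save('w1.png',im)
```

```text
[537.46740948  -2.41637473 239.25305908] 0.10472743993458018
grinder 0.49 (219, 150) [441. -68.  39.] [440.  -74.4  17. ]
stop_pawl 0.97 (352, 280) [603.  -1.  93.] [605.4  -0.7  90. ]
ring_center 0.91 (50, 319) [ 500. -230.  152.] [ 512.4 -311.3   81. ]
ring_end 0.72 (337, 273) [598. -13.  75.] [596.6 -12.5  81. ]
ring_end 0.67 (61, 306) [ 497. -227.  139.] [ 505.6 -289.2   81. ]
ring_end 0.32 (415, 338) [562.  32. 257.] [701.4  31.1  81. ]
```

View pics/w1.png

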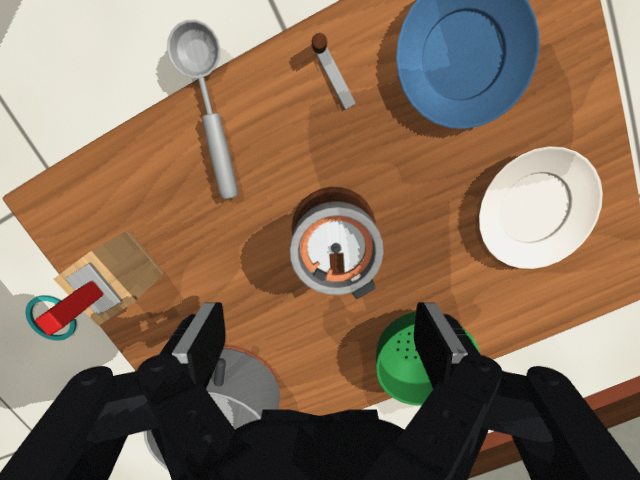

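The picture shows the grinder mouth at (337,248), the slot (dark) at about (337,262), the pawl at about (355,280), the saucer at (540,207) and the stand at (105,275). I'll enlarge the mouth and the stand.

Run:
```python
from h import *
z=np.load('/tmp/w1.npz',allow_pickle=True); im,d=z['im'],z['d']; s=z['s'].item(); W=worldmap('wrist',d,s)
a=cv2.resize(im[190:310,280:400],(600,600),interpolation=cv2.INTER_CUBIC)
save('crop1.png',a)
# rim circle: pts with z in top plane
def fit(P):
    A=np.c_[2*P[:,:2],np.ones(len(P))]; x=np.linalg.lstsq(A,(P[:,:2]**2).sum(1),rcond=None)[0]; return x[:2],np.sqrt(x[2]+x[:2]@x[:2])
near=np.hypot(W[...,0]-562,W[...,1]+5)<60
zz=W[...,2][near]; print(np.histogram(zz,bins=np.arange(0,110,4)))
top=near&(W[...,2]>90)&(W[...,2]<102); P=W[top]; print('rim mean',P.mean(0),len(P), fit(P), np.median(P[:,2]))
g,_=fit(P); rr=np.hypot(*(P[:,:2]-g).T); print(np.percentile(rr,[1,5,50,95,99]))
bd=(np.abs(W[...,2]-17)<8); print('board z',np.median(W[...,2][bd]))
hsv=cv2.cvtColor(im,cv2.COLOR_RGB2HSV)
cop=near&(hsv[...,0]<14)&(hsv[...,1]>110)&(hsv[...,2]>120)&(W[...,2]>65)
P=W[cop]; print('copper',len(P),np.median(P,0),fit(P)); 
# stand top
zz=W[(np.hypot(W[...,0]-495,W[...,1]+226)<60)]; print(np.histogram(zz[:,2],bins=np.arange(0,180,5)))
```

```text
(array([   0,    0,    0,    0, 1506, 1188,  290,  272,  105,   96,   97,
         93,   41,   11,   13,    9,   11,   40,  349,   78, 2188, 1519,
        293,  323, 2325,    1,    0]), array([  0,   4,   8,  12,  16,  20,  24,  28,  32,  36,  40,  44,  48,
        52,  56,  60,  64,  68,  72,  76,  80,  84,  88,  92,  96, 100,
       104, 108]))
rim mean [ 5.71695571e+02 -4.99077048e-01  9.70117935e+01] 2781 (array([569.75080361,  -1.24971105]), np.float64(39.203070853946066)) 97.57109811061423
[33.8798434  34.61868342 38.8836724  44.11636823 49.08116687]
board z 20.037443660956285
copper 1125 [571.83618502  -3.40223704  85.83566349] (array([569.86010526,  -1.49675602]), np.float64(30.533269143594417))
(array([   0,    0,    0, 2032, 2342,  161,  153,  165,  180,  182,  197,
        180,  193,  223,  207,  222,  227, 1583, 1055,   77,   86,   95,
         84,  101,   90,   95,  107,  111,  120,  127,  416,    0,    0,
          0,    0]), array([  0,   5,  10,  15,  20,  25,  30,  35,  40,  45,  50,  55,  60,
        65,  70,  75,  80,  85,  90,  95, 100, 105, 110, 115, 120, 125,
       130, 135, 140, 145, 150, 155, 160, 165, 170, 175]))
```

View pics/crop1.png

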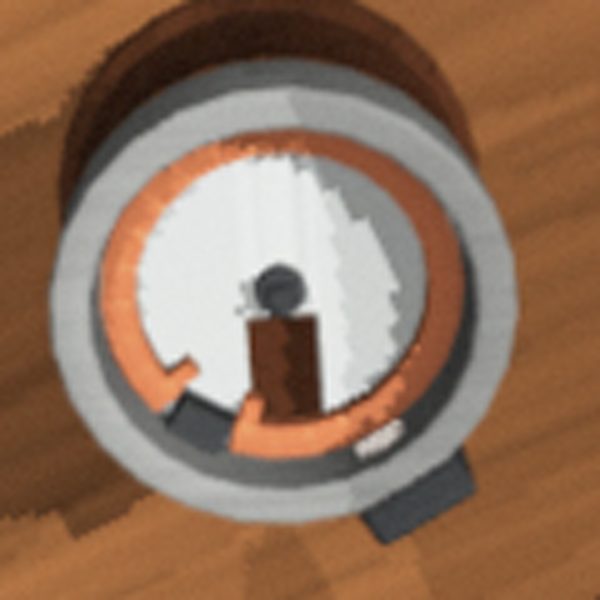

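The crop confirms the copper ring. The slot (dark) runs downward from the hub (280,290), one lug at (253,407), the key at (200,420), the pawl at (380,440). This matches the description: gap and key clockwise of the slot, pawl anticlockwise. Next I'll work out the slot yaw and stand pose.

Run:
```python
from h import *
z=np.load('/tmp/w1.npz',allow_pickle=True); im,d=z['im'],z['d']; s=z['s'].item(); W=worldmap('wrist',d,s)
f=lambda x,y,zz: at_z('wrist',(280+(x+.5)/5-.5,190+(y+.5)/5-.5),zz,s)[:2]
G=np.array([569.8,-1.3])
L=[f(248,320,81.5),f(258,400,81.5)];Rr=[f(318,317,81.5),f(323,410,81.5)]
ang=lambda v: np.degrees(np.arctan2(v[1],v[0]))
print('edges',ang(L[1]-L[0]),ang(Rr[1]-Rr[0]),'inner mid',(L[0]+Rr[0])/2,'width',np.linalg.norm(L[0]-Rr[0]))
for n,p,zz,off in [('hub',(280,287),88.5,0),('key',(200,425),88,34),('pawl',(378,440),90.5,-30),('lug',(250,410),85.5,16.5)]:
    q=f(*p,zz); print(n,q,np.hypot(*(q-G)),ang(q-G)+off)
hsv=cv2.cvtColor(im,cv2.COLOR_RGB2HSV)
red=(hsv[...,1]>180)&((hsv[...,0]<6)|(hsv[...,0]>174))&(W[...,2]>90)&(W[...,1]<-150)
P=W[red]; t=P[P[:,2]>np.percentile(P[:,2],98)-4]; r=cv2.minAreaRect(t[:,:2].astype(np.float32)); print('handle top',len(t),np.median(t,0),r)
near=np.hypot(W[...,0]-495,W[...,1]+226)<60
for lo,hi in [(84,90),(84,96)]:
    m=near&(W[...,2]>lo)&(W[...,2]<hi)&~red; P=W[m]; print('stand',len(P),np.median(P,0),cv2.minAreaRect(P[:,:2].astype(np.float32)))
wh=(W[...,1]>130)&(W[...,1]<300)&(W[...,0]>560)&(W[...,0]<730)&(hsv[...,1]<40)&(W[...,2]>21)
P=W[wh]; print('saucer',len(P),cv2.minEnclosingCircle(P[:,:2].astype(np.float32)),P.min(0),P.max(0))
```

```text
edges -18.74273805910044 -21.723635464944476 inner mid [576.27029854  -4.13424753] width 13.449645408548278
hub [567.65864221  -1.08866458] 2.1517611049413397 174.36360302956635
key [586.78520976 -26.95262459] 30.766125832050438 -22.490514706560504
pawl [603.43642169   2.80610602] 33.8861176669243 -23.040155430788822
lug [589.19262682 -17.38592514] 25.19585209082845 -23.175253548918015
handle top 394 [ 502.49888791 -232.75799568  152.775871  ] ((502.8921203613281, -234.47642517089844), (17.336925506591797, 18.38262367248535), 4.796540260314941)
stand 1628 [ 498.98622666 -221.05215493   87.97439113] ((503.9574279785156, -237.10433959960938), (64.50023651123047, 59.25031280517578), 6.809662818908691)
stand 2688 [ 499.33599297 -226.95216299   88.66032756] ((503.9574279785156, -237.10433959960938), (64.50023651123047, 59.25031280517578), 6.809662818908691)
saucer 11358 ((643.1993408203125, 211.02516174316406), 69.75335693359375) [577.68133411 141.59061595  21.91304138] [711.84252155 276.19949212  40.05456716]
```

>>> send_rows --targets '[{"offset": [-1,-4,0],"spin": 0},{"offset": [-2,-8,0],"spin": 0},{"offset": [-3,-12,0],"spin": 0},{"offset": [-4,-16,0],"spin": 0},{"offset": [-5,-20,0],"spin": 0},{"offset": [-5,-21,0],"spin": 0},{"offset": [-5,-21,0],"spin": 0}]'

```text
time_s: 2.88
eef_pos: [486.4, -208.0, 240.3]
ee_rot: [0.0, 0.223, 0.975, -0.0]
force: [0.2, -0.5, -0.5]
grip_width: 0.999
grip_force: 0.0
```

Run:
```python
from h import *
s=ctrl.sense(); print(s['eef_pos'])
im,d=ctrl.capture('wrist'); np.savez('/tmp/w2',im=im,d=d,s=np.array(s,dtype=object)); save('w2.png',im)
W=worldmap('wrist',d,s)
for q in ['stand_mouth','pick_grip']:
    for r in ctrl.place_of('wrist',q)[:2]: print(q,r['conf'],r['uv'],at_z('wrist',r['uv'],{'s':87.5,'p':123.5}[q[0]],s))
hsv=cv2.cvtColor(im,cv2.COLOR_RGB2HSV)
near=np.hypot(W[...,0]-495,W[...,1]+226)<60
red=(hsv[...,1]>180)&((hsv[...,0]<6)|(hsv[...,0]>174))&(W[...,2]>95)&near
P=W[red]; print('red',len(P),P.max(0)); t=P[P[:,2]>149.5]; print('handle top',len(t),np.median(t,0),cv2.minAreaRect(t[:,:2].astype(np.float32)))
steel=near&(hsv[...,1]<50)&(W[...,2]>89)&(W[...,2]<97); P=W[steel]; print('guard',len(P),np.median(P,0),cv2.minAreaRect(P[:,:2].astype(np.float32)))
m=near&(W[...,2]>84)&(W[...,2]<97)&~red; P=W[m]; print('stand',len(P),np.median(P,0),cv2.minAreaRect(P[:,:2].astype(np.float32)))
```

```text
[ 486.40862534 -207.957292    240.29689692]
stand_mouth 0.45 [301.6, 249.5] [ 505.94469166 -236.47019036   87.5       ]
pick_grip 0.81 [302.2, 263.3] [ 505.67252629 -233.75208631  123.5       ]
pick_grip 0.71 [546.8, 225.4] [563.07364871 -37.61892589 123.5       ]
red 1118 [ 511.61112974 -166.34744052  288.90782934]
handle top 522 [ 501.75047531 -234.26633797  152.7654899 ] ((501.8177795410156, -204.98431396484375), (18.047698974609375, 77.48660278320312), 1.2991323471069336)
guard 945 [ 491.49668513 -228.63107102   92.86025959] ((502.49993896484375, -235.15280151367188), (47.709129333496094, 32.2311897277832), 3.58241868019104)
stand 2775 [ 492.09802123 -228.39399934   88.43714261] ((503.9068603515625, -237.5912322998047), (64.73372650146484, 56.739646911621094), 7.131980895996094)
```

View pics/w2.png

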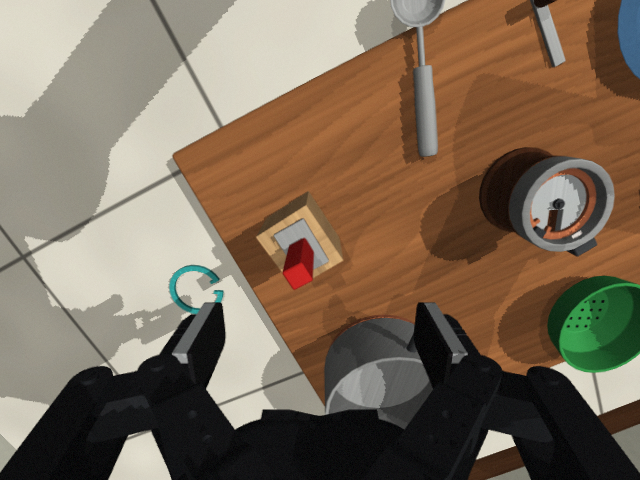

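The picture shows the stand at (300,240) with the red handle top at (298,275). The scripts agree on the pick's axis at about (503,-235), with its long axis about 5.5° from world x; the sign of x shows only once it is lifted. I'll turn so the fingers close along the pick's y, which suits both cases, and descend.

>>> send_rows --targets '[{"offset": [0.5,-1,0],"spin": -0.124},{"offset": [1,-2,0],"spin": -0.248},{"offset": [1.66,-2.72,0],"spin": -0.372},{"offset": [1.66,-2.72,0],"spin": -0.496},{"offset": [1.66,-2.72,0],"spin": -0.62},{"offset": [1.66,-2.72,0],"spin": -0.744},{"offset": [1.66,-2.72,0],"spin": -0.868},{"offset": [1.66,-2.72,0],"spin": -0.992}]'

```text
time_s: 3.7
eef_pos: [503.9, -231.6, 240.4]
ee_rot: [0.0, 0.66, 0.751, 0.0]
force: [0.2, -0.9, 1.6]
grip_width: 1.002
grip_force: 0.0
```

>>> send_rows --targets '[{"offset": [0,0,0],"spin": -0.124},{"offset": [0,0,0],"spin": -0.248},{"offset": [0,0,0],"spin": -0.372},{"offset": [0,0,0],"spin": -0.496},{"offset": [0,0,0],"spin": -0.62},{"offset": [0,0,0],"spin": -0.744},{"offset": [0,0,0],"spin": -0.868},{"offset": [0,0,0],"spin": -0.992}]'

```text
time_s: 4.37
eef_pos: [503.9, -231.6, 240.4]
ee_rot: [-0.0, 0.938, 0.346, 0.0]
force: [0.3, -0.3, -0.6]
grip_width: 1.003
grip_force: 0.0
```

>>> send_rows --targets '[{"offset": [0,0,-1],"spin": -0.124},{"offset": [0,0,-2],"spin": -0.248},{"offset": [0,0,-3],"spin": -0.372},{"offset": [0,0,-4],"spin": -0.496},{"offset": [0,0,-5],"spin": -0.613},{"offset": [0,0,-5],"spin": -0.613}]'

```text
time_s: 4.87
eef_pos: [503.2, -231.3, 188.6]
ee_rot: [-0.001, 0.999, 0.048, -0.001]
force: [0.3, 0.3, -0.8]
grip_width: 1.0
grip_force: 0.0
```

Run:
```python
from h import *
s=ctrl.sense(); print(s['eef_pos'],s['ee_rot'],s['joints'].round(2))
im,d=ctrl.capture('wrist'); W=worldmap('wrist',d,s)
hsv=cv2.cvtColor(im,cv2.COLOR_RGB2HSV)
near=np.hypot(W[...,0]-503,W[...,1]+235)<55
red=(hsv[...,1]>180)&((hsv[...,0]<6)|(hsv[...,0]>174))&near
P=W[red]; t=P[(P[:,2]>149.5)&(P[:,2]<158)]; print('handle top',len(t),np.median(t,0),cv2.minAreaRect(t[:,:2].astype(np.float32)))
m=near&(W[...,2]>84)&(W[...,2]<97)&~red; P=W[m]; print('stand',len(P),cv2.minAreaRect(P[:,:2].astype(np.float32)))
m&=(hsv[...,1]<50)&(W[...,2]>89.5);P=W[m]; print('guard',len(P),cv2.minAreaRect(P[:,:2].astype(np.float32)))
cv2.imwrite('/tmp/w3.png',im)
```

```text
[ 503.22824877 -231.32432966  188.63612283] [-0.00110912  0.99883942  0.04813764 -0.0011654 ] [-0.64  0.41  1.47  0.    1.26  0.83]
handle top 847 [ 504.43913229 -235.28866089  152.89907345] ((503.68438720703125, -235.383056640625), (18.076093673706055, 17.24752426147461), 4.405219554901123)
stand 4637 ((504.22918701171875, -238.13888549804688), (64.82938385009766, 56.13155746459961), 7.015994071960449)
guard 1431 ((503.5978698730469, -235.6722869873047), (47.915706634521484, 31.594175338745117), 4.2410101890563965)
```

>>> send_rows --targets '[{"offset": [0.05,-0.42,-1.5],"spin": -0.015},{"offset": [0.05,-0.42,-3.5],"spin": -0.015},{"offset": [0.05,-0.42,-5.5],"spin": -0.015},{"offset": [0.05,-0.42,-7.5],"spin": -0.015},{"offset": [0.05,-0.42,-8.2],"spin": -0.015},{"offset": [0.05,-0.42,-8.2],"spin": -0.015}]'

```text
time_s: 5.42
eef_pos: [503.6, -236.9, 107.5]
ee_rot: [-0.001, 0.999, 0.043, -0.001]
force: [0.7, -0.0, 0.4]
grip_width: 1.003
grip_force: 0.0
```

>>> send_rows --targets '[{"offset": [0,0,0],"spin": 0},{"offset": [0,0,0],"spin": 0},{"offset": [0,0,0],"spin": 0},{"offset": [0,0,0],"spin": 0},{"offset": [0,0,0],"spin": 0},{"offset": [0,0,0],"spin": 0},{"offset": [0,0,0],"spin": 0}]' --grip 0 --squeeze 60

```text
time_s: 6.0
eef_pos: [504.0, -238.0, 108.8]
ee_rot: [0.0, 0.999, 0.041, 0.0]
force: [-0.2, 1.0, 5.0]
grip_width: 0.201
grip_force: 59.0
```

>>> send_rows --targets '[{"offset": [0,0,0.5],"spin": 0},{"offset": [0,0,1.5],"spin": 0},{"offset": [0,0,3],"spin": 0},{"offset": [0,0,4.5],"spin": 0},{"offset": [0,0,6],"spin": 0},{"offset": [0,0,8],"spin": 0},{"offset": [0,0,10],"spin": 0},{"offset": [0,0,10],"spin": 0}]'

```text
time_s: 6.67
eef_pos: [504.9, -238.7, 212.8]
ee_rot: [0.002, 0.999, 0.041, 0.003]
force: [-0.1, -0.2, -0.2]
grip_width: 0.205
grip_force: 58.5
```

Run:
```python
from h import *
s=ctrl.sense(); print(s['eef_pos'],s['ee_rot'],s['force'],s['grip_width'])
im,d=ctrl.capture('wrist'); np.savez('/tmp/w4',im=im,d=d,s=np.array(s,dtype=object))
im2,d2=ctrl.capture('scene'); np.savez('/tmp/s4',im=im2,d=d2)
p=project('scene',[s['eef_pos']-[0,0,50]])[0]; u,v=map(int,p); print(p)
a=cv2.resize(im2[max(0,v-60):v+60,u-60:u+60],(400,400),interpolation=cv2.INTER_CUBIC)
p=project('wrist',[s['eef_pos']-[0,0,60]],s)[0]; u,v=map(int,p); print(p)
b=cv2.resize(im[v-80:v+80,u-80:u+80],(400,400),interpolation=cv2.INTER_CUBIC)
save('c4.png',np.hstack([a,b]))
```

```text
[ 504.87232425 -238.68495707  212.78441827] [0.00225232 0.99913502 0.04143302 0.0027278 ] [-0.05992026 -0.21028825 -0.20723564] 0.2047201664963246
[245.34531392 232.76254491]
[318.17885263 257.07897654]
```

View pics/c4.png

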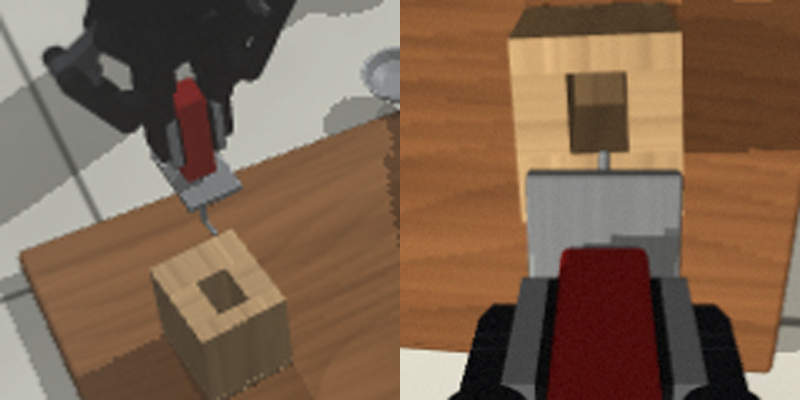

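The toe points the same way as the camera (+x), and the well shows in the right crop at (598,112) with the shank at (603,160). So the pick's x is at about +5°, and I need a spin of about -0.467 for the slot. I'll carry it high to the grinder and compare the toe with the slot there.

>>> send_rows --targets '[{"offset": [0.9,3.5,0],"spin": -0.06},{"offset": [1.8,7,0],"spin": -0.12},{"offset": [2.7,10.5,0],"spin": -0.18},{"offset": [3.7,14,0],"spin": -0.25},{"offset": [4.7,17.5,0],"spin": -0.31},{"offset": [5.7,21,0],"spin": -0.38},{"offset": [6.8,24.5,0],"spin": -0.45},{"offset": [6.8,25.2,0],"spin": -0.467}]'

```text
time_s: 7.43
eef_pos: [572.0, 18.9, 206.8]
ee_rot: [-0.001, 0.982, -0.191, -0.001]
force: [0.1, -0.4, -0.6]
grip_width: 0.21
grip_force: 58.8
```

>>> send_rows --targets '[{"offset": [0,0,0],"spin": 0},{"offset": [0,0,-1],"spin": 0},{"offset": [0,0,-1],"spin": 0},{"offset": [0,0,-1],"spin": 0}]'

```text
time_s: 7.77
eef_pos: [571.1, 12.9, 197.1]
ee_rot: [0.0, 0.981, -0.192, -0.001]
force: [0.6, -0.1, -0.3]
grip_width: 0.202
grip_force: 58.8
```

Run:
```python
from h import *
z=np.load('/tmp/w4.npz',allow_pickle=True); s4=z['s'].item(); d4=z['d']
W=worldmap('wrist',d4,s4)
for v in range(234,248,2): print(v,[tuple(W[v,u].round(0)) for u in (318,319,320)])
s=ctrl.sense(); print(s['eef_pos'],s['ee_rot'],s['force'])
im,d=ctrl.capture('wrist'); np.savez('/tmp/w5',im=im,d=d,s=np.array(s,dtype=object))
u,v=map(int,project('wrist',[[570,-2,90]],s)[0]); print(u,v)
v0=max(0,v-80);save('c5.png',im[v0:v0+150,u-75:u+75],scale=4); print('origin',u-75,v0)
```

```text
234 [(np.float64(497.0), np.float64(-240.0), np.float64(79.0)), (np.float64(497.0), np.float64(-240.0), np.float64(78.0)), (np.float64(496.0), np.float64(-241.0), np.float64(77.0))]
236 [(np.float64(496.0), np.float64(-240.0), np.float64(83.0)), (np.float64(497.0), np.float64(-240.0), np.float64(84.0)), (np.float64(497.0), np.float64(-241.0), np.float64(84.0))]
238 [(np.float64(519.0), np.float64(-238.0), np.float64(156.0)), (np.float64(519.0), np.float64(-238.0), np.float64(156.0)), (np.float64(519.0), np.float64(-239.0), np.float64(155.0))]
240 [(np.float64(518.0), np.float64(-238.0), np.float64(155.0)), (np.float64(518.0), np.float64(-238.0), np.float64(155.0)), (np.float64(518.0), np.float64(-239.0), np.float64(155.0))]
242 [(np.float64(517.0), np.float64(-238.0), np.float64(156.0)), (np.float64(516.0), np.float64(-238.0), np.float64(155.0)), (np.float64(516.0), np.float64(-239.0), np.float64(155.0))]
244 [(np.float64(529.0), np.float64(-237.0), np.float64(193.0)), (np.float64(528.0), np.float64(-237.0), np.float64(192.0)), (np.float64(528.0), np.float64(-238.0), np.float64(192.0))]
246 [(np.float64(529.0), np.float64(-237.0), np.float64(196.0)), (np.float64(529.0), np.float64(-237.0), np.float64(196.0)), (np.float64(529.0), np.float64(-238.0), np.float64(196.0))]
[571.12946101  12.94560769 197.06345232] [ 9.40540129e-05  9.81485980e-01 -1.91530421e-01 -1.16582987e-03] [ 0.60274774 -0.06504867 -0.25951724]
336 228
origin 261 148
```

View pics/c5.png

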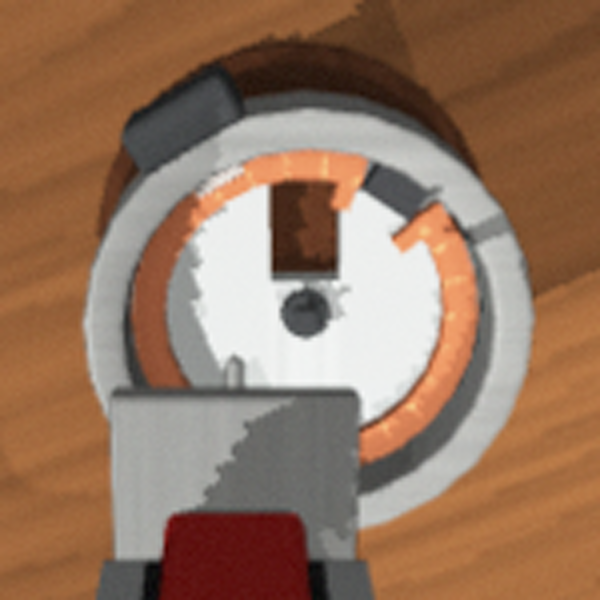

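Very clear: the slot (305,230) is aligned with the image vertical, the hub is at (305,312), the lug at (347,190), and the toe tip at (234,358) emerging from the guard. Measuring the tip and slot in this one picture.

Run:
```python
from h import *
z=np.load('/tmp/w5.npz',allow_pickle=True); im,d=z['im'],z['d']; s=z['s'].item(); W=worldmap('wrist',d,s)
f=lambda x,y,zz: at_z('wrist',(261+(x+.5)/4-.5,148+(y+.5)/4-.5),zz,s)
for v in (237,238,239,241,243): print(v,[tuple(W[v,u].round(1)) for u in (318,319,320)])
ang=lambda v: np.degrees(np.arctan2(v[1],v[0]))
a,b,c,e=[f(x,y,81.5)[:2] for x,y in [(271,278),(271,185),(338,276),(340,215)]]
print('edges',ang(b-a),ang(e-c),'inner mid',(a+c)/2,np.linalg.norm(a-c))
print('hub',f(306,308,88.5), 'hubbase')
def fit(P):
    A=np.c_[2*P[:,:2],np.ones(len(P))]; x=np.linalg.lstsq(A,(P[:,:2]**2).sum(1),rcond=None)[0]; return x[:2],np.sqrt(x[2]+x[:2]@x[:2])
# rim outer/inner ellipse points by hand at rim height 97.5
out=np.array([f(x,y,97.5) for x,y in [(86,320),(533,318),(310,95),(480,160),(130,180)]]); print('outer',fit(out))
inn=np.array([f(x,y,97.5) for x,y in [(124,320),(494,318),(300,127),(450,190)]]); print('inner',fit(inn))
near=np.hypot(W[...,0]-570,W[...,1]+1)<50
t=near&(np.abs(W[...,2]-98)<3.5); print('rim z',np.median(W[t][:,2]),fit(W[t]))
hsv=cv2.cvtColor(im,cv2.COLOR_RGB2HSV)
cop=near&(hsv[...,0]<14)&(hsv[...,1]>110)&(hsv[...,2]>120)&(W[...,2]>80)&(W[...,2]<92); print('cop',np.median(W[cop],0),fit(W[cop]))
print('toolx az',2*np.degrees(np.arctan2(s['ee_rot'][2],s['ee_rot'][1])))
```

```text
237 [(np.float64(584.4), np.float64(7.8), np.float64(138.9)), (np.float64(584.3), np.float64(7.1), np.float64(139.4)), (np.float64(584.0), np.float64(6.6), np.float64(139.2))]
238 [(np.float64(583.7), np.float64(8.1), np.float64(138.6)), (np.float64(583.7), np.float64(7.3), np.float64(139.6)), (np.float64(583.4), np.float64(6.8), np.float64(139.4))]
239 [(np.float64(583.1), np.float64(8.3), np.float64(138.6)), (np.float64(583.1), np.float64(7.6), np.float64(139.6)), (np.float64(583.1), np.float64(6.9), np.float64(140.2))]
241 [(np.float64(582.3), np.float64(8.6), np.float64(140.1)), (np.float64(581.8), np.float64(8.1), np.float64(139.3)), (np.float64(581.8), np.float64(7.5), np.float64(140.0))]
243 [(np.float64(580.6), np.float64(9.3), np.float64(138.7)), (np.float64(580.7), np.float64(8.6), np.float64(139.9)), (np.float64(580.2), np.float64(8.1), np.float64(138.9))]
edges -21.57941876819423 -22.48149617630321 inner mid [576.18531285  -4.84891459] 13.334771686328049
hub [572.18147717  -3.24012839  88.5       ] hubbase
outer (array([572.6937829 ,  -3.79044072]), np.float64(42.321064855564025))
inner (array([573.81996531,  -3.92642948]), np.float64(34.90860423714654))
rim z 97.86390995766362 (array([572.09155252,  -2.61121104]), np.float64(39.21535579560866))
cop [576.07924922 -13.31957335  86.01431543] (array([569.45182462,  -1.95114438]), np.float64(30.68971537413237))
toolx az -22.084237940151134
```

Slot yaw -22.0° and toe yaw -22.1° agree, and the tip top is about 57.6 mm below the TCP. The toe should therefore meet the cover at TCP z≈145. I'll feel for the cover beside the slot.

>>> send_rows --targets '[{"offset": [0,0,-1.5],"spin": 0},{"offset": [0,0,-3],"spin": 0},{"offset": [0,0,-4.2],"spin": 0},{"offset": [0,0,-4.7],"spin": 0},{"offset": [0,0,-4.7],"spin": 0},{"offset": [0,0,-4.7],"spin": 0}]'

```text
time_s: 8.32
eef_pos: [571.9, 13.7, 151.8]
ee_rot: [-0.0, 0.982, -0.191, 0.0]
force: [-0.3, 0.1, -0.8]
grip_width: 0.205
grip_force: 58.8
```

>>> send_rows --targets '[{"offset": [0,0,-0.1],"spin": 0},{"offset": [0,0,-0.2],"spin": 0},{"offset": [0,0,-0.2],"spin": 0}]'

```text
time_s: 8.57
eef_pos: [571.9, 14.1, 149.6]
ee_rot: [-0.0, 0.982, -0.191, 0.0]
force: [-0.1, 0.1, -1.7]
grip_width: 0.206
grip_force: 58.8
```

>>> send_rows --targets '[{"offset": [0,0,-0.1],"spin": 0},{"offset": [0,0,-0.15],"spin": 0},{"offset": [0,0,-0.15],"spin": 0}]'

```text
time_s: 8.82
eef_pos: [571.7, 14.2, 147.7]
ee_rot: [0.0, 0.982, -0.191, -0.0]
force: [0.3, 1.5, -1.0]
grip_width: 0.2
grip_force: 58.8
```

>>> send_rows --targets '[{"offset": [0,0,-0.05],"spin": 0},{"offset": [0,0,-0.1],"spin": 0},{"offset": [0,0,-0.1],"spin": 0}]'

```text
time_s: 9.07
eef_pos: [571.7, 14.1, 146.7]
ee_rot: [0.0, 0.982, -0.191, -0.0]
force: [0.2, -0.1, -1.1]
grip_width: 0.204
grip_force: 58.8
```

>>> send_rows --targets '[{"offset": [0,0,-0.05],"spin": 0},{"offset": [0,0,-0.1],"spin": 0},{"offset": [0,0,-0.1],"spin": 0}]'

```text
time_s: 9.32
eef_pos: [571.7, 14.1, 145.6]
ee_rot: [-0.0, 0.982, -0.191, -0.0]
force: [0.6, 0.2, 0.3]
grip_width: 0.2
grip_force: 58.8
```

>>> send_rows --targets '[{"offset": [0,0,-0.05],"spin": 0},{"offset": [0,0,-0.05],"spin": 0},{"offset": [0,0,-0.05],"spin": 0}]'

```text
time_s: 9.57
eef_pos: [571.8, 14.1, 145.3]
ee_rot: [-0.0, 0.982, -0.191, 0.0]
force: [0.5, 1.0, 0.2]
grip_width: 0.201
grip_force: 58.8
```

>>> send_rows --targets '[{"offset": [0,0,-0.05],"spin": 0},{"offset": [0,0,-0.05],"spin": 0},{"offset": [0,0,-0.05],"spin": 0}]'

```text
time_s: 9.82
eef_pos: [571.9, 14.1, 145.1]
ee_rot: [-0.0, 0.982, -0.191, 0.0]
force: [-0.2, -0.5, 2.0]
grip_width: 0.2
grip_force: 59.2
```

>>> send_rows --targets '[{"offset": [0,0,-0.05],"spin": 0},{"offset": [0,0,-0.05],"spin": 0},{"offset": [0,0,-0.05],"spin": 0}]'

```text
time_s: 10.07
eef_pos: [571.9, 14.1, 144.9]
ee_rot: [0.0, 0.982, -0.191, 0.0]
force: [-1.8, 0.3, 5.9]
grip_width: 0.203
grip_force: 59.8
```

Run:
```python
from h import *
for _ in range(4):
    s=ctrl.sense(); print(s['eef_pos'].round(2),s['force'].round(2)); ctrl.capture('wrist')
```

```text
[571.92  14.1  144.86] [-1.76  0.34  5.87]
[571.93  14.1  144.87] [-1.33  0.97  5.09]
[571.93  14.1  144.89] [-1.26  0.98  5.6 ]
[571.94  14.09 144.86] [-1.42 -0.75  5.66]
```

Contact is at TCP z≈145.2, which is what the picture predicted, so the slot floor will be at about 137.7. I'll lift clear, move over the slot and check with a close view.

>>> send_rows --targets '[{"offset": [0,0,0.6],"spin": 0},{"offset": [0,0,1.3],"spin": 0},{"offset": [0.3,-0.7,1.3],"spin": 0},{"offset": [0.6,-1.4,1.3],"spin": 0},{"offset": [0.92,-2.0,1.3],"spin": 0},{"offset": [0.92,-2.0,1.3],"spin": 0},{"offset": [0.92,-2.0,1.3],"spin": 0}]'

```text
time_s: 10.85
eef_pos: [581.0, -6.4, 156.8]
ee_rot: [-0.0, 0.982, -0.191, -0.0]
force: [0.3, 0.1, -0.8]
grip_width: 0.202
grip_force: 59.0
```

Run:
```python
from h import *
s=ctrl.sense(); print(s['eef_pos'],s['force'])
im,d=ctrl.capture('wrist'); np.savez('/tmp/w6',im=im,d=d,s=np.array(s,dtype=object))
u,v=map(int,project('wrist',[[575,-4,85]],s)[0]); print(u,v)
u0,v0=u-60,max(0,v-70);save('c6.png',im[v0:v0+110,u0:u0+120],scale=5); print('origin',u0,v0)
W=worldmap('wrist',d,s)
for v in range(v0+10,v0+100,3): print(v,[tuple(W[v,u].round(0).astype(int)) for u in (317,319,321)])
```

```text
[580.96887418  -6.44125991 156.83747386] [ 0.28448732  0.13275275 -0.84338832]
318 259
origin 258 189
199 [(np.int64(608), np.int64(-16), np.int64(54)), (np.int64(608), np.int64(-18), np.int64(56)), (np.int64(607), np.int64(-19), np.int64(53))]
202 [(np.int64(610), np.int64(-17), np.int64(74)), (np.int64(610), np.int64(-19), np.int64(74)), (np.int64(609), np.int64(-20), np.int64(74))]
205 [(np.int64(610), np.int64(-17), np.int64(82)), (np.int64(610), np.int64(-19), np.int64(84)), (np.int64(609), np.int64(-20), np.int64(83))]
208 [(np.int64(610), np.int64(-17), np.int64(91)), (np.int64(610), np.int64(-19), np.int64(92)), (np.int64(609), np.int64(-20), np.int64(91))]
211 [(np.int64(610), np.int64(-17), np.int64(97)), (np.int64(609), np.int64(-18), np.int64(98)), (np.int64(609), np.int64(-20), np.int64(97))]
214 [(np.int64(608), np.int64(-17), np.int64(99)), (np.int64(608), np.int64(-18), np.int64(99)), (np.int64(607), np.int64(-19), np.int64(97))]
217 [(np.int64(607), np.int64(-16), np.int64(98)), (np.int64(606), np.int64(-17), np.int64(98)), (np.int64(605), np.int64(-18), np.int64(98)
[... 2629 characters left out ...]
int64(-9), np.int64(141)), (np.int64(589), np.int64(-10), np.int64(141)), (np.int64(588), np.int64(-11), np.int64(140))]
277 [(np.int64(589), np.int64(-9), np.int64(145)), (np.int64(588), np.int64(-10), np.int64(144)), (np.int64(589), np.int64(-11), np.int64(145))]
280 [(np.int64(590), np.int64(-9), np.int64(149)), (np.int64(588), np.int64(-10), np.int64(147)), (np.int64(589), np.int64(-11), np.int64(149))]
283 [(np.int64(589), np.int64(-9), np.int64(151)), (np.int64(589), np.int64(-10), np.int64(151)), (np.int64(588), np.int64(-11), np.int64(151))]
286 [(np.int64(589), np.int64(-9), np.int64(154)), (np.int64(589), np.int64(-10), np.int64(155)), (np.int64(588), np.int64(-11), np.int64(154))]
```

View pics/c6.png

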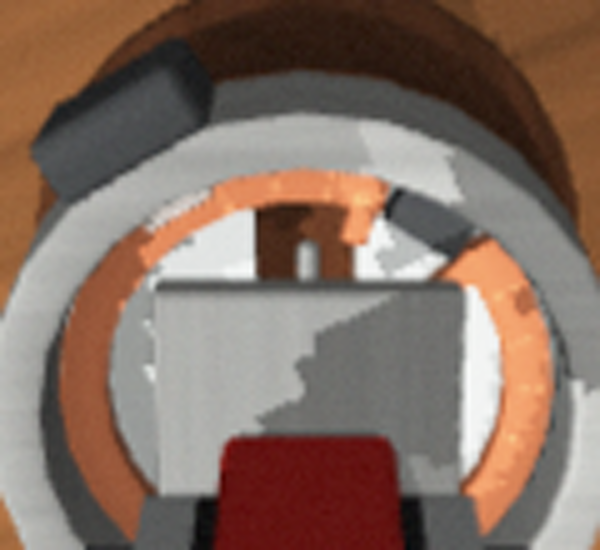

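The tip at (308,240) sits centred in the slot (253–357), about 2.2 mm inside the ring's inner edge, with the lug clear to the right at (357,220). Descending into the slot and feeling for its floor.

>>> send_rows --targets '[{"offset": [0,0,-0.5],"spin": 0},{"offset": [0,0,-0.9],"spin": 0},{"offset": [0,0,-1.2],"spin": 0},{"offset": [0,0,-1.3],"spin": 0},{"offset": [0,0,-1.3],"spin": 0}]'

```text
time_s: 11.32
eef_pos: [580.7, -5.7, 143.8]
ee_rot: [0.0, 0.982, -0.191, -0.0]
force: [-0.3, 0.1, -0.8]
grip_width: 0.199
grip_force: 59.0
```

>>> send_rows --targets '[{"offset": [0,0,-0.1],"spin": 0},{"offset": [0,0,-0.2],"spin": 0},{"offset": [0,0,-0.3],"spin": 0},{"offset": [0,0,-0.3],"spin": 0}]'

```text
time_s: 11.65
eef_pos: [580.9, -5.9, 141.1]
ee_rot: [-0.0, 0.982, -0.191, -0.0]
force: [-1.0, -0.5, 0.2]
grip_width: 0.205
grip_force: 59.0
```

>>> send_rows --targets '[{"offset": [0,0,-0.1],"spin": 0},{"offset": [0,0,-0.15],"spin": 0},{"offset": [0,0,-0.15],"spin": 0}]'

```text
time_s: 11.9
eef_pos: [580.9, -5.9, 139.6]
ee_rot: [-0.0, 0.982, -0.191, -0.0]
force: [-0.5, 0.1, -0.9]
grip_width: 0.2
grip_force: 59.0
```

>>> send_rows --targets '[{"offset": [0,0,-0.1],"spin": 0},{"offset": [0,0,-0.13],"spin": 0},{"offset": [0,0,-0.13],"spin": 0}]'

```text
time_s: 12.15
eef_pos: [580.9, -5.9, 138.4]
ee_rot: [-0.0, 0.982, -0.191, -0.0]
force: [0.6, 0.2, -1.2]
grip_width: 0.2
grip_force: 59.0
```

>>> send_rows --targets '[{"offset": [0.09,-0.04,0],"spin": 0},{"offset": [0.19,-0.08,0],"spin": 0},{"offset": [0.28,-0.11,0],"spin": 0},{"offset": [0.37,-0.15,0],"spin": 0},{"offset": [0.37,-0.15,0],"spin": 0}]'

```text
time_s: 12.57
eef_pos: [584.8, -7.5, 138.4]
ee_rot: [0.0, 0.982, -0.191, 0.0]
force: [0.6, 0.2, -1.4]
grip_width: 0.203
grip_force: 59.0
```

>>> send_rows --targets '[{"offset": [0.09,-0.04,0],"spin": 0},{"offset": [0.19,-0.08,0],"spin": 0},{"offset": [0.28,-0.11,0],"spin": 0},{"offset": [0.35,-0.14,0],"spin": 0},{"offset": [0.35,-0.14,0],"spin": 0}]'

```text
time_s: 12.98
eef_pos: [588.3, -8.8, 138.4]
ee_rot: [0.0, 0.982, -0.191, 0.0]
force: [-0.0, 0.0, -0.4]
grip_width: 0.201
grip_force: 59.0
```

Run:
```python
from h import *
s=ctrl.sense(); print(s['eef_pos'],s['force'])
im,d=ctrl.capture('wrist'); cv2.imwrite('/tmp/w7.png',im[...,::-1])
u,v=map(int,project('wrist',[[575,-4,85]],s)[0])
save('c7.png',im[v-70:v+40,u-60:u+60],scale=5); print('origin',u-60,v-70)
```

```text
[588.26029262  -8.849889   138.4323727 ] [-0.00102426  0.03719535 -0.38941795]
origin 259 211
```

View pics/c7.png

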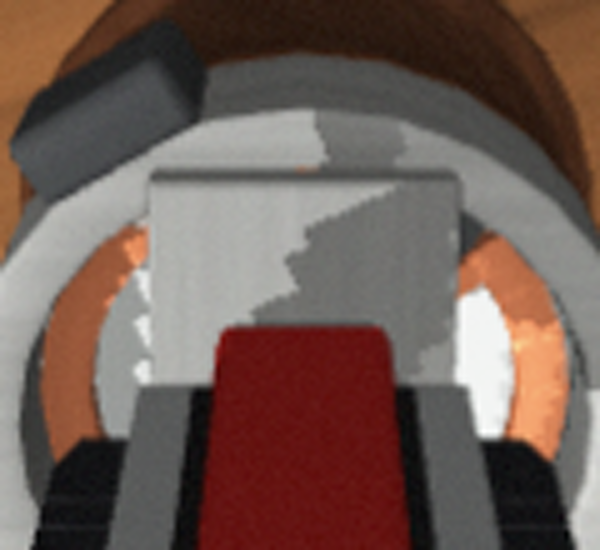

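The guard now hides the toe; the ring edge is still visible at (310,170) and forces are nil, so the toe should be about 5.7 mm under the ring. Lifting gently.

>>> send_rows --targets '[{"offset": [0,0,0.1],"spin": 0},{"offset": [0,0,0.2],"spin": 0},{"offset": [0,0,0.3],"spin": 0},{"offset": [0,0,0.3],"spin": 0}]'

```text
time_s: 13.37
eef_pos: [588.2, -8.8, 141.7]
ee_rot: [0.0, 0.982, -0.191, 0.0]
force: [-0.3, 0.5, -1.4]
grip_width: 0.204
grip_force: 59.0
```

>>> send_rows --targets '[{"offset": [0,0,0.1],"spin": 0},{"offset": [0,0,0.2],"spin": 0},{"offset": [0,0,0.2],"spin": 0}]'

```text
time_s: 13.62
eef_pos: [588.1, -8.8, 143.6]
ee_rot: [0.0, 0.982, -0.191, -0.0]
force: [-1.1, 0.8, -2.1]
grip_width: 0.2
grip_force: 58.8
```

>>> send_rows --targets '[{"offset": [0,0,0.1],"spin": 0},{"offset": [0,0,0.15],"spin": 0},{"offset": [0,0,0.15],"spin": 0}]'

```text
time_s: 13.87
eef_pos: [588.0, -8.8, 145.0]
ee_rot: [0.0, 0.982, -0.191, -0.0]
force: [-1.5, -0.3, -2.8]
grip_width: 0.204
grip_force: 58.7
```

>>> send_rows --targets '[{"offset": [0,0,0.05],"spin": 0},{"offset": [0,0,0.1],"spin": 0},{"offset": [0,0,0.1],"spin": 0}]'

```text
time_s: 14.12
eef_pos: [588.1, -8.8, 146.0]
ee_rot: [0.0, 0.982, -0.191, -0.0]
force: [-0.5, -0.6, -1.6]
grip_width: 0.203
grip_force: 58.7
```

>>> send_rows --targets '[{"offset": [0,0,0.05],"spin": 0},{"offset": [0,0,0.1],"spin": 0},{"offset": [0,0,0.1],"spin": 0}]'

```text
time_s: 14.37
eef_pos: [588.2, -8.8, 147.1]
ee_rot: [0.0, 0.982, -0.191, 0.0]
force: [-0.1, -1.1, -2.0]
grip_width: 0.208
grip_force: 58.7
```

>>> send_rows --targets '[{"offset": [0,0,0.05],"spin": 0},{"offset": [0,0,0.1],"spin": 0},{"offset": [0,0,0.1],"spin": 0}]'

```text
time_s: 14.62
eef_pos: [588.2, -8.8, 148.1]
ee_rot: [-0.0, 0.982, -0.191, 0.0]
force: [-1.0, -0.8, -1.9]
grip_width: 0.203
grip_force: 58.6
```

>>> send_rows --targets '[{"offset": [0,0,0.1],"spin": 0},{"offset": [-0.02,0.01,0.2],"spin": 0},{"offset": [-0.05,0.02,0.3],"spin": 0},{"offset": [-0.05,0.02,0.3],"spin": 0}]'

```text
time_s: 14.95
eef_pos: [587.7, -8.6, 151.3]
ee_rot: [0.0, 0.982, -0.191, 0.0]
force: [-0.6, -0.9, -2.1]
grip_width: 0.199
grip_force: 58.7
```

```bash
cat > ringview.py <<'E'
from h import *
s=ctrl.sense(); print(s['eef_pos'].round(1),s['force'].round(1),s['time_s'])
q=s['ee_rot']; az=2*np.arctan2(q[2],q[1]); e=np.array([np.cos(az),np.sin(az)]); n=np.array([-e[1],e[0]])
for cam in ('wrist','scene','top'):
    im,d=ctrl.capture(cam); np.savez('/tmp/rv_'+cam,im=im,d=d); W=worldmap(cam,d,s)
    hsv=cv2.cvtColor(im,cv2.COLOR_RGB2HSV)
    g=(W[...,:2]-s['eef_pos'][:2]); X=g@e; Y=g@n
    cop=(np.abs(X)<75)&(np.abs(Y)<55)&(hsv[...,0]<15)&(hsv[...,0]>6)&(hsv[...,1]>115)&(hsv[...,2]>140)&(W[...,2]>40)&(W[...,2]<s['eef_pos'][2]-10)
    print(cam,cop.sum())
    if cop.sum()>10:
        for lo in range(-60,60,10):
            m=cop&(X>=lo)&(X<lo+10)
            if m.sum()>4: print('  X',lo,m.sum(),'z',np.percentile(W[m][:,2],[10,50,90]).round(1),'Y',Y[m].min().round(),Y[m].max().round())
E
python3 ringview.py
```

```text
[587.7  -8.6 151.3] [-0.6 -0.9 -2.1] 14.95
wrist 787
  X -30 88 z [88.7 90.6 92.2] Y -43.0 31.0
  X -20 159 z [ 86.3  88.9 120.5] Y -44.0 31.0
  X -10 282 z [ 86.8 115.8 119. ] Y -42.0 28.0
  X 0 73 z [ 86.9 113.4 115.4] Y -23.0 24.0
  X 10 149 z [ 92.5  96.5 101.1] Y -8.0 12.0
  X 20 36 z [131.  131.6 132.4] Y -7.0 11.0
scene 61
  X -40 8 z [109.5 120.4 121.3] Y -19.0 27.0
  X -30 15 z [117.6 121.1 123.4] Y -24.0 27.0
  X 0 17 z [88.  90.9 99.9] Y -7.0 22.0
  X 10 16 z [ 93.6  97.3 102.5] Y -8.0 12.0
top 0
```

The ring's end stands about 12 mm up (top at z≈96–101 at the toe), past the pawl. Now I'll raise it along an arc about its far edge.

>>> send_rows --targets '[{"offset": [-0.05,0.02,0.2],"spin": 0},{"offset": [-0.09,0.04,0.4],"spin": 0},{"offset": [-0.17,0.07,0.6],"spin": 0},{"offset": [-0.25,0.1,0.8],"spin": 0},{"offset": [-0.4,0.16,1.2],"spin": 0},{"offset": [-0.52,0.21,1.5],"spin": 0},{"offset": [-0.65,0.26,1.8],"spin": 0},{"offset": [-0.65,0.26,1.8],"spin": 0}]'

```text
time_s: 15.77
eef_pos: [581.2, -5.9, 169.9]
ee_rot: [-0.0, 0.982, -0.191, 0.001]
force: [0.5, 0.2, -0.7]
grip_width: 0.205
grip_force: 58.8
```

```bash
python3 ringview.py
```

```text
[581.2  -5.9 169.9] [ 0.5  0.2 -0.7] 15.7667
wrist 1032
  X -40 49 z [89.5 91.1 97. ] Y -30.0 28.0
  X -30 211 z [ 91.4  94.8 101.8] Y -34.0 32.0
  X -20 197 z [ 96.8 101.1 107.7] Y -44.0 32.0
  X -10 246 z [103.  109.2 112.5] Y -44.0 31.0
  X 0 157 z [108.1 111.6 115.3] Y -31.0 27.0
  X 10 142 z [116.  117.3 118.5] Y -10.0 14.0
  X 20 30 z [149.9 150.4 150.9] Y -8.0 12.0
scene 29
  X -40 5 z [88.  89.3 90.3] Y -24.0 -9.0
  X -30 6 z [93.  93.5 94. ] Y -32.0 -25.0
  X -20 6 z [ 95.2  95.9 103.4] Y -35.0 31.0
  X -10 5 z [101.1 102.3 107. ] Y -34.0 27.0
  X 0 5 z [109.  113.1 113.7] Y -20.0 16.0
top 0
```

>>> send_rows --targets '[{"offset": [-0.15,0.06,0.3],"spin": 0},{"offset": [-0.35,0.14,0.6],"spin": 0},{"offset": [-0.62,0.25,0.95],"spin": 0},{"offset": [-0.9,0.36,1.3],"spin": 0},{"offset": [-1.2,0.48,1.6],"spin": 0},{"offset": [-1.6,0.64,1.95],"spin": 0},{"offset": [-2.0,0.8,2.25],"spin": 0},{"offset": [-2.0,0.8,2.25],"spin": 0}]'

```text
time_s: 16.58
eef_pos: [560.7, 2.4, 192.4]
ee_rot: [-0.0, 0.982, -0.191, 0.0]
force: [-0.1, 0.3, -0.9]
grip_width: 0.204
grip_force: 58.8
```

```bash
python3 ringview.py
```

```text
[560.7   2.4 192.4] [-0.1  0.3 -0.9] 16.5833
wrist 1437
  X -10 157 z [87.1 89.  92. ] Y -32.0 29.0
  X 0 213 z [89.6 91.8 94.9] Y -35.0 33.0
  X 10 213 z [91.8 94.9 97.7] Y -35.0 34.0
  X 20 278 z [94.7 97.7 99.8] Y -34.0 32.0
  X 30 384 z [ 97.1 100.1 101.6] Y -29.0 27.0
  X 40 191 z [100.7 101.7 102.6] Y -7.0 16.0
scene 126
  X -20 23 z [83.7 86.5 87.6] Y -21.0 12.0
  X -10 15 z [87.  88.1 91.1] Y -29.0 26.0
  X 0 18 z [88.3 90.4 93.2] Y -33.0 32.0
  X 10 18 z [92.  93.5 96.5] Y -34.0 32.0
  X 20 16 z [94.5 96.2 99.4] Y -31.0 30.0
  X 30 23 z [ 96.8  99.  100.9] Y -26.0 24.0
  X 40 13 z [ 98.8 100.5 103.8] Y -8.0 11.0
top 6
```

The ring slid off the toe and now leans with its end on the rim (top z≈101) and its far edge on the cover (z≈86). My arc pulled back too soon, and the far edge met the bore wall. I'll look once, then plan a deeper hook.

Run:
```python
from h import *
s=ctrl.sense(); z=np.load('/tmp/rv_wrist.npz'); W=worldmap('wrist',z['d'],s); im=z['im']
u,v=map(int,project('wrist',[[573,-3,92]],s)[0]); u0,v0=u-60,max(v-75,0); print('origin',u0,v0)
a=cv2.resize(im[v0:v0+120,u0:u0+120],(540,540),interpolation=cv2.INTER_CUBIC)
zs=np.load('/tmp/rv_scene.npz')['im']; u,v=map(int,project('scene',[[573,-3,92]])[0]); b=cv2.resize(zs[v-40:v+40,u-19:u+19],(256,540),interpolation=cv2.INTER_CUBIC)
save('c8.png',np.hstack([a,b]))
az=np.radians(-22); e=np.array([np.cos(az),np.sin(az)]); n=np.array([-e[1],e[0]]); C=np.array([571.2,-2.4])
hsv=cv2.cvtColor(im,cv2.COLOR_RGB2HSV); g=W[...,:2]-C; X=g@e; Y=g@n
cop=(np.abs(X)<60)&(np.abs(Y)<50)&(hsv[...,0]<15)&(hsv[...,0]>6)&(hsv[...,1]>115)&(hsv[...,2]>140)&(W[...,2]>80)&(W[...,2]<108)
P=np.c_[X[cop],Y[cop],W[...,2][cop]]
A=np.c_[P[:,:2],np.ones(len(P))]; c=np.linalg.lstsq(A,P[:,2],rcond=None)[0]; r=P[:,2]-A@c; k=np.abs(r)<2.5; c=np.linalg.lstsq(A[k],P[k,2],rcond=None)[0]; print('plane',c)
Q=P[k]; B=np.c_[2*Q[:,:2],np.ones(len(Q))]; x=np.linalg.lstsq(B,(Q[:,:2]**2).sum(1),rcond=None)[0]; print('circ',x[:2],np.sqrt(x[2]+x[:2]@x[:2]),'X',np.percentile(Q[:,0],[.5,99.5]),'Y',np.percentile(Q[:,1],[.5,99.5]))
rr=np.hypot(*(Q[:,:2]-x[:2]).T); th=np.degrees(np.arctan2(Q[:,1]-x[1],Q[:,0]-x[0]))
for t in range(-100,60,8):
    m=(th>=t)&(th<t+8); print(t,m.sum(),(rr[m].min().round(1),rr[m].max().round(1)) if m.any() else '')
```

```text
origin 258 145
plane [2.44802924e-01 6.13524711e-02 9.28170387e+01]
circ [ 0.77853622 -0.52777537] 30.371285020082496 X [-18.58003607  33.49195331] Y [-34.2845082   32.57626971]
-100 43 (np.float64(27.3), np.float64(34.1))
-92 49 (np.float64(27.6), np.float64(34.3))
-84 39 (np.float64(28.1), np.float64(34.2))
-76 41 (np.float64(28.0), np.float64(34.0))
-68 47 (np.float64(28.1), np.float64(34.0))
-60 45 (np.float64(28.1), np.float64(34.0))
-52 64 (np.float64(23.1), np.float64(33.6))
-44 48 (np.float64(23.0), np.float64(33.5))
-36 0 
-28 0 
-20 10 (np.float64(22.8), np.float64(31.1))
-12 72 (np.float64(22.3), np.float64(33.2))
-4 47 (np.float64(27.5), np.float64(33.4))
4 52 (np.float64(26.9), np.float64(33.2))
12 52 (np.float64(27.2), np.float64(33.2))
20 50 (np.float64(27.1), np.float64(33.2))
28 56 (np.float64(27.0), np.float64(33.4))
36 54 (np.float64(27.0), np.float64(33.8))
44 56 (np.float64(27.1), np.float64(33.8))
52 50 (np.float64(27.3), np.float64(33.6))
```

View pics/c8.png

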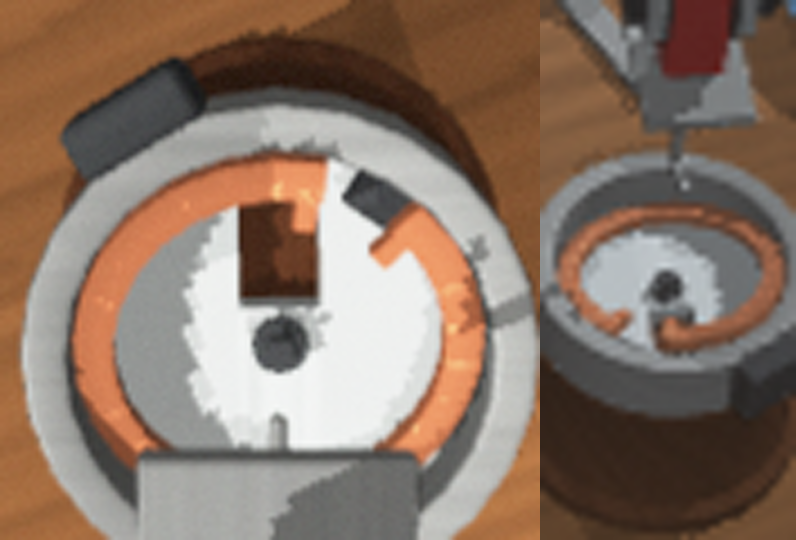

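The picture shows the ring leaning, past the pawl: end by the slot at (295,180) up near rim level, lug at (308,212), and hub, slot and toe tip at (280,420) clear. The plane fit gives a 14° tilt with the centre still at the axis. I'll re-hook deeper, bringing the shank up to the inner edge before levering further.

>>> send_rows --targets '[{"offset": [1.0,-0.4,0],"spin": 0},{"offset": [2.0,-0.82,0],"spin": 0},{"offset": [2.0,-0.82,-1],"spin": 0},{"offset": [2.0,-0.82,-2],"spin": 0},{"offset": [2.0,-0.82,-3],"spin": 0},{"offset": [2.0,-0.82,-3.6],"spin": 0},{"offset": [2.0,-0.82,-4.0],"spin": 0},{"offset": [2.0,-0.82,-4.0],"spin": 0}]'

```text
time_s: 17.4
eef_pos: [580.5, -5.9, 150.4]
ee_rot: [-0.0, 0.982, -0.191, -0.001]
force: [-0.8, -0.4, -0.5]
grip_width: 0.207
grip_force: 58.8
```

>>> send_rows --targets '[{"offset": [0,0,0],"spin": 0},{"offset": [0,0,0],"spin": 0}]'

```text
time_s: 17.57
eef_pos: [581.3, -6.2, 151.9]
ee_rot: [0.0, 0.982, -0.191, 0.0]
force: [0.2, 0.7, -0.9]
grip_width: 0.204
grip_force: 58.8
```

>>> send_rows --targets '[{"offset": [0,0,-0.08],"spin": 0},{"offset": [0.15,-0.06,-0.08],"spin": 0},{"offset": [0.3,-0.12,-0.08],"spin": 0},{"offset": [0.45,-0.18,-0.08],"spin": 0},{"offset": [0.6,-0.24,-0.08],"spin": 0},{"offset": [0.72,-0.28,-0.08],"spin": 0},{"offset": [0.72,-0.28,-0.08],"spin": 0}]'

```text
time_s: 18.15
eef_pos: [588.6, -9.1, 150.6]
ee_rot: [0.0, 0.982, -0.191, 0.0]
force: [-0.5, -0.5, -0.9]
grip_width: 0.2
grip_force: 58.8
```

>>> send_rows --targets '[{"offset": [0,0,0.2],"spin": 0},{"offset": [0,0,0.4],"spin": 0},{"offset": [0,0,0.6],"spin": 0},{"offset": [0,0,0.8],"spin": 0},{"offset": [0,0,1.0],"spin": 0},{"offset": [0,0,1.2],"spin": 0},{"offset": [0,0,1.35],"spin": 0},{"offset": [0,0,1.35],"spin": 0}]'

```text
time_s: 18.82
eef_pos: [588.5, -9.0, 164.6]
ee_rot: [0.0, 0.982, -0.191, 0.0]
force: [0.8, 0.3, -1.6]
grip_width: 0.202
grip_force: 58.8
```

```bash
cat > rp.py <<'E'
from h import *
s=ctrl.sense(); print(s['eef_pos'].round(1),s['force'].round(1),s['time_s'])
im,d=ctrl.capture('wrist'); np.savez('/tmp/rp',im=im,d=d,s=np.array(s,dtype=object)); W=worldmap('wrist',d,s)
az=np.radians(-22); e=np.array([np.cos(az),np.sin(az)]); n=np.array([-e[1],e[0]]); C=np.array([571.2,-2.4])
hsv=cv2.cvtColor(im,cv2.COLOR_RGB2HSV); g=W[...,:2]-C; X=g@e; Y=g@n
t=s['eef_pos'][:2]-C; print('axis X,Y',t@e,t@n,'tip top z',s['eef_pos'][2]-57.5)
cop=(np.abs(X)<60)&(np.abs(Y)<50)&(hsv[...,0]<15)&(hsv[...,0]>6)&(hsv[...,1]>115)&(hsv[...,2]>120)&(W[...,2]>80)&(W[...,2]<s['eef_pos'][2]-25)
P=np.c_[X[cop],Y[cop],W[...,2][cop]]
A=np.c_[P[:,:2],np.ones(len(P))]; k=np.ones(len(P),bool)
for _ in range(4):
    c=np.linalg.lstsq(A[k],P[k,2],rcond=None)[0]; k=np.abs(P[:,2]-A@c)<3
Q=P[k]; nx=np.array([-c[0],-c[1],1]); nx/=np.linalg.norm(nx)
u=np.cross([0,1,0],nx); u/=np.linalg.norm(u); v=np.cross(nx,u); q=np.c_[Q@u,Q@v]
B=np.c_[2*q,np.ones(len(q))]; x=np.linalg.lstsq(B,(q**2).sum(1),rcond=None)[0]
m=Q.mean(0); cen=u*x[0]+v*x[1]+nx*(m@nx)
print('n',len(P),k.sum(),'tilt',np.degrees(np.arctan(c[:2])).round(1),'radius',np.sqrt(x[2]+x[:2]@x[:2]).round(1),'top centre',cen.round(1),'end inner under',(cen+u*27.5-nx*4).round(1),'far',(cen-u*34-nx*4).round(1))
E
python3 rp.py
```

```text
[588.5  -9.  164.6] [ 0.8  0.3 -1.6] 18.8167
axis X,Y 18.485049380423117 0.36695504036641663 tip top z 107.09223312171184
n 983 964 tilt [21.3 -1.6] radius 31.1 top centre [-0.2 -0.1 99.3] end inner under [ 26.9  -0.2 105.5] far [-30.4  -0.2  83.2]
```

>>> send_rows --targets '[{"offset": [0.1,-0.04,0],"spin": 0},{"offset": [0.2,-0.08,0],"spin": 0},{"offset": [0.3,-0.12,0],"spin": 0},{"offset": [0.4,-0.16,0],"spin": 0},{"offset": [0.5,-0.2,0],"spin": 0},{"offset": [0.5,-0.2,0],"spin": 0}]'

```text
time_s: 19.37
eef_pos: [593.5, -11.1, 164.1]
ee_rot: [-0.0, 0.982, -0.191, 0.0]
force: [-0.0, 0.4, -1.1]
grip_width: 0.204
grip_force: 58.8
```

```bash
python3 rp.py
```

```text
[593.5 -11.1 164.1] [-0.   0.4 -1.1] 19.3667
axis X,Y 23.943943911022558 0.32129654248805956 tip top z 106.58982773871395
n 875 855 tilt [21.2 -0.8] radius 31.0 top centre [ 2.6 -0.4 98.6] end inner under [ 29.7  -0.4 104.8] far [-27.6  -0.4  82.6]
```

>>> send_rows --targets '[{"offset": [0.05,-0.02,0.2],"spin": 0},{"offset": [0.1,-0.04,0.4],"spin": 0},{"offset": [0.1,-0.04,0.65],"spin": 0},{"offset": [0.1,-0.04,0.9],"spin": 0},{"offset": [0.1,-0.04,1.15],"spin": 0},{"offset": [0.1,-0.04,1.4],"spin": 0},{"offset": [0.1,-0.04,1.4],"spin": 0}]'

```text
time_s: 20.0
eef_pos: [594.6, -11.4, 178.9]
ee_rot: [0.0, 0.982, -0.191, 0.001]
force: [0.2, -0.3, -1.1]
grip_width: 0.205
grip_force: 58.8
```

```bash
python3 rp.py
```

```text
[594.6 -11.4 178.9] [ 0.2 -0.3 -1.1] 20.0
axis X,Y 25.03347023297114 0.38168667910659987 tip top z 121.36778373880935
n 719 682 tilt [36.2 -3.3] radius 31.1 top centre [  6.   -0.3 106.6] end inner under [ 30.5  -0.4 119.6] far [-19.1  -0.4  83.3]
```

>>> send_rows --targets '[{"offset": [-0.08,0.03,0.2],"spin": 0},{"offset": [-0.2,0.08,0.38],"spin": 0},{"offset": [-0.34,0.14,0.56],"spin": 0},{"offset": [-0.5,0.2,0.74],"spin": 0},{"offset": [-0.66,0.27,0.9],"spin": 0},{"offset": [-0.83,0.34,1.04],"spin": 0},{"offset": [-0.83,0.34,1.04],"spin": 0}]'

```text
time_s: 20.63
eef_pos: [585.9, -7.8, 189.0]
ee_rot: [-0.0, 0.982, -0.191, 0.0]
force: [-0.3, -0.1, -0.5]
grip_width: 0.202
grip_force: 58.8
```

```bash
python3 rp.py
```

```text
[585.9  -7.8 189. ] [-0.3 -0.1 -0.5] 20.6333
axis X,Y 15.637873323133478 0.4640223955421385 tip top z 131.48888589563273
n 500 451 tilt [48.7 -5.8] radius 31.3 top centre [  1.   -0.2 112.3] end inner under [ 22.1  -0.5 130.3] far [-18.5  -0.5  84.1]
```

>>> send_rows --targets '[{"offset": [-0.15,0.06,0.15],"spin": 0},{"offset": [-0.35,0.14,0.32],"spin": 0},{"offset": [-0.6,0.24,0.48],"spin": 0},{"offset": [-0.85,0.34,0.64],"spin": 0},{"offset": [-1.1,0.44,0.78],"spin": 0},{"offset": [-1.3,0.53,0.92],"spin": 0},{"offset": [-1.5,0.61,1.03],"spin": 0},{"offset": [-1.5,0.61,1.03],"spin": 0}]'

```text
time_s: 21.35
eef_pos: [570.8, -1.7, 199.2]
ee_rot: [-0.0, 0.982, -0.191, 0.0]
force: [-0.1, -0.6, -1.0]
grip_width: 0.202
grip_force: 58.8
```

```bash
python3 rp.py
```

```text
[570.8  -1.7 199.2] [-0.1 -0.6 -1. ] 21.35
axis X,Y -0.624973938796479 0.5084083730334789 tip top z 141.72223790520016
n 183 120 tilt [64.3 -8.6] radius 37.0 top centre [-10.8  -0.4 111.2] end inner under [  4.7  -0.6 134.2] far [-21.9  -0.6  78.8]
```

>>> send_rows --targets '[{"offset": [-0.1,0.04,0.15],"spin": 0},{"offset": [-0.2,0.08,0.3],"spin": 0},{"offset": [-0.3,0.12,0.45],"spin": 0},{"offset": [-0.4,0.16,0.6],"spin": 0},{"offset": [-0.5,0.2,0.8],"spin": 0},{"offset": [-0.5,0.2,1.0],"spin": 0},{"offset": [-0.5,0.2,1.2],"spin": 0},{"offset": [-0.5,0.2,1.2],"spin": 0}]'

```text
time_s: 22.07
eef_pos: [566.2, 0.1, 211.4]
ee_rot: [0.0, 0.982, -0.191, 0.0]
force: [-0.3, 0.3, -1.9]
grip_width: 0.202
grip_force: 58.8
```

```bash
python3 ringview.py
```

```text
[5.662e+02 1.000e-01 2.114e+02] [-0.3  0.3 -1.9] 22.0667
wrist 378
  X -20 6 z [75.8 90.9 98.2] Y -38.0 35.0
  X 0 371 z [ 97.1 103.8 148.8] Y -33.0 33.0
scene 39
  X 0 39 z [ 96.5 145.8 157.4] Y -23.0 20.0
top 0
```

The ring now hangs vertically on the toe (its points span z 97–157 at X≈0–10, Y ±33). Lifting clear slowly.

>>> send_rows --targets '[{"offset": [0,0,0.3],"spin": 0},{"offset": [0,0,0.8],"spin": 0},{"offset": [0,0,1.4],"spin": 0},{"offset": [0,0,2.0],"spin": 0},{"offset": [0,0,2.6],"spin": 0},{"offset": [0,0,3.1],"spin": 0},{"offset": [0,0,3.4],"spin": 0},{"offset": [0,0,3.5],"spin": 0}]'

```text
time_s: 22.88
eef_pos: [566.2, 0.1, 246.6]
ee_rot: [0.0, 0.982, -0.191, 0.0]
force: [0.4, -0.8, -1.1]
grip_width: 0.207
grip_force: 58.8
```

```bash
python3 ringview.py
```

```text
[5.662e+02 1.000e-01 2.466e+02] [ 0.4 -0.8 -1.1] 22.8833
wrist 355
  X 0 353 z [132.2 137.9 182.3] Y -35.0 32.0
scene 44
  X 0 44 z [130.9 160.3 191.6] Y -24.0 20.0
top 0
```

>>> send_rows --targets '[{"offset": [0.05,0.3,0],"spin": 0},{"offset": [0.16,0.9,0],"spin": 0},{"offset": [0.32,1.8,0],"spin": 0},{"offset": [0.54,3.0,0],"spin": 0},{"offset": [0.79,4.4,0],"spin": 0},{"offset": [1.04,5.8,0],"spin": 0},{"offset": [1.29,7.2,0],"spin": 0},{"offset": [1.54,8.6,0],"spin": 0}]'

```text
time_s: 23.7
eef_pos: [581.6, 88.0, 245.8]
ee_rot: [-0.0, 0.982, -0.191, -0.0]
force: [0.1, -0.8, -0.7]
grip_width: 0.205
grip_force: 58.8
```

>>> send_rows --targets '[{"offset": [0.25,1.4,0],"spin": 0},{"offset": [0.5,2.8,0],"spin": 0},{"offset": [0.75,4.2,0],"spin": 0},{"offset": [1.0,5.6,0],"spin": 0},{"offset": [1.25,7.0,0],"spin": 0},{"offset": [1.5,8.4,0],"spin": 0},{"offset": [1.75,9.8,0],"spin": 0},{"offset": [1.97,11.0,0],"spin": 0}]'

```text
time_s: 24.37
eef_pos: [601.3, 197.7, 245.8]
ee_rot: [-0.0, 0.982, -0.191, -0.0]
force: [0.6, -0.1, -1.5]
grip_width: 0.201
grip_force: 58.8
```

>>> send_rows --targets '[{"offset": [0.17,0.95,0],"spin": 0},{"offset": [0.32,1.75,0],"spin": 0},{"offset": [0.44,2.4,0],"spin": 0},{"offset": [0.52,2.8,0],"spin": 0},{"offset": [0.55,2.95,0],"spin": 0},{"offset": [0.55,2.95,0],"spin": 0}]'

```text
time_s: 24.87
eef_pos: [606.7, 225.6, 245.8]
ee_rot: [0.0, 0.982, -0.191, -0.0]
force: [-0.5, -0.1, -1.2]
grip_width: 0.202
grip_force: 58.8
```

```bash
python3 ringview.py
python3 - <<'E'
from h import *
s=ctrl.sense()
for cam in ('wrist','top','scene'):
    z=np.load('/tmp/rv_%s.npz'%cam); W=worldmap(cam,z['d'],s); hsv=cv2.cvtColor(z['im'],cv2.COLOR_RGB2HSV)
    near=np.hypot(W[...,0]-643,W[...,1]-210)<76
    m=near&(hsv[...,1]<45)&(hsv[...,2]>110)
    P=W[m]; print(cam,len(P),'enclosing',cv2.minEnclosingCircle(P[(P[:,2]>21)&(P[:,2]<45)][:,:2].astype(np.float32)))
    f=m&(np.hypot(W[...,0]-643,W[...,1]-210)<35); print('   floor z',np.median(W[f][:,2]) if f.any() else None)
E
```

```text
[606.7 225.6 245.8] [-0.5 -0.1 -1.2] 24.8667
wrist 316
  X 0 316 z [131.3 135.5 182.8] Y -27.0 31.0
scene 17
  X 0 16 z [130.3 132.5 189.8] Y -18.0 16.0
top 0
wrist 14905 enclosing ((644.083251953125, 209.862548828125), 69.18574523925781)
   floor z 25.43290306625957
top 4645 enclosing ((644.9212036132812, 208.82969665527344), 68.1424789428711)
   floor z 23.419143575534235
scene 4298 enclosing ((644.5404663085938, 207.58636474609375), 68.53575897216797)
   floor z 522.4368954867693
```

The ring still hangs steady, bottom about 124 mm up, with the axis 40.6 mm short of the saucer centre (644, 209.5). I'll lower until the ring nearly touches.

>>> send_rows --targets '[{"offset": [0,0,-0.4],"spin": 0},{"offset": [0,0,-1.2],"spin": 0},{"offset": [0,0,-2.4],"spin": 0},{"offset": [0,0,-4.0],"spin": 0},{"offset": [0,0,-5.6],"spin": 0},{"offset": [0,0,-7.0],"spin": 0},{"offset": [0,0,-8.2],"spin": 0},{"offset": [0,0,-9.0],"spin": 0}]'

```text
time_s: 25.68
eef_pos: [606.0, 225.3, 153.7]
ee_rot: [0.0, 0.982, -0.191, -0.001]
force: [-0.3, 0.2, -1.3]
grip_width: 0.207
grip_force: 58.8
```

>>> send_rows --targets '[{"offset": [0,0,-0.3],"spin": 0},{"offset": [0,0,-0.4],"spin": 0},{"offset": [0,0,-0.4],"spin": 0}]'

```text
time_s: 25.93
eef_pos: [606.8, 225.6, 152.2]
ee_rot: [-0.0, 0.982, -0.191, 0.0]
force: [1.0, 0.3, -0.3]
grip_width: 0.201
grip_force: 58.8
```

```bash
python3 ringview.py
```

```text
[606.8 225.6 152.2] [ 1.   0.3 -0.3] 25.9333
wrist 179
  X 0 179 z [41.2 52.2 90.1] Y -27.0 32.0
scene 18
  X 0 18 z [ 43.3  94.9 100.2] Y -19.0 23.0
top 0
```

>>> send_rows --targets '[{"offset": [0,0,-0.3],"spin": 0},{"offset": [0.05,-0.02,-0.57],"spin": 0},{"offset": [0.28,-0.11,-0.63],"spin": 0},{"offset": [0.65,-0.26,-0.68],"spin": 0},{"offset": [1.02,-0.41,-0.76],"spin": 0},{"offset": [1.44,-0.58,-0.88],"spin": 0},{"offset": [1.44,-0.58,-0.88],"spin": 0}]'

```text
time_s: 26.67
eef_pos: [621.8, 219.2, 142.7]
ee_rot: [0.0, 0.982, -0.191, 0.0]
force: [-0.4, -0.2, -1.0]
grip_width: 0.205
grip_force: 58.8
```

```bash
sed -e 's/\[571.2,-2.4\]/[644,209.5]/' -e "s/W\[...,2\]>80/W[...,2]>21/" rp.py > rs.py; python3 rs.py; sed -i 's/>40)/>24)/' ringview.py; python3 ringview.py | head -12
```

```text
[621.8 219.2 142.7] [-0.4 -0.2 -1. ] 26.6667
axis X,Y -24.236272409535033 0.7092155018618709 tip top z 85.19870682983327
n 267 15 tilt [-10.2  31.4] radius 105.5 top centre [-124.9   15.9   72.7] end inner under [-98.4  18.   64.5] far [-159.    18.    75.4]
[621.4 219.5 142.8] [-0.8  0.3 -1.1] 26.7167
wrist 245
  X -10 123 z [31.4 32.9 38.9] Y -27.0 11.0
  X 0 92 z [71.1 79.  83.2] Y 19.0 33.0
  X 20 30 z [122.4 123.1 123.7] Y -15.0 3.0
scene 33
  X -10 15 z [29.3 32.5 35.4] Y -23.0 5.0
  X 0 14 z [83.8 88.1 91.2] Y -6.0 21.0
top 0
```

>>> send_rows --targets '[{"offset": [0.23,-0.09,-0.06],"spin": 0},{"offset": [0.46,-0.19,-0.13],"spin": 0},{"offset": [0.7,-0.28,-0.22],"spin": 0},{"offset": [0.92,-0.37,-0.33],"spin": 0},{"offset": [1.25,-0.5,-0.5],"spin": 0},{"offset": [1.57,-0.63,-0.7],"spin": 0},{"offset": [1.95,-0.79,-0.95],"spin": 0},{"offset": [1.95,-0.79,-0.95],"spin": 0}]'

```text
time_s: 27.53
eef_pos: [641.0, 211.4, 132.7]
ee_rot: [0.0, 0.982, -0.191, -0.0]
force: [-0.1, -1.0, -1.1]
grip_width: 0.205
grip_force: 58.8
```

```bash
python3 rs.py; python3 ringview.py | head -14
```

```text
[641.  211.4 132.7] [-0.1 -1.  -1.1] 27.5333
axis X,Y -3.489816460799158 0.6006525655217745 tip top z 75.2057077831434
n 425 375 tilt [48.7 -7.4] radius 31.3 top centre [-13.2   0.6  55.9] end inner under [ 7.9  0.2 73.9] far [-32.7   0.2  27.8]
[640.7 211.6 133. ] [ 1.2 -0.9 -0.5] 27.5833
wrist 367
  X -30 26 z [37.6 43.4 45.3] Y -31.0 27.0
  X -20 108 z [42.6 48.  56.5] Y -34.0 32.0
  X -10 93 z [53.7 61.5 65.1] Y -33.0 33.0
  X 0 109 z [65.4 70.1 73.6] Y 19.0 31.0
  X 10 31 z [76.3 78.5 80.6] Y -2.0 17.0
scene 21
  X -30 6 z [29.1 30.6 31.7] Y -6.0 4.0
  X 0 7 z [68.3 74.8 77.4] Y -20.0 21.0
  X 10 8 z [78.1 80.5 82.1] Y -5.0 14.0
top 0
```

>>> send_rows --targets '[{"offset": [0.12,-0.05,0],"spin": 0},{"offset": [0.24,-0.1,0],"spin": 0},{"offset": [0.37,-0.15,0],"spin": 0},{"offset": [0.37,-0.15,0],"spin": 0}]'

```text
time_s: 28.07
eef_pos: [644.5, 210.3, 133.6]
ee_rot: [-0.0, 0.982, -0.191, 0.0]
force: [0.3, 0.1, -0.2]
grip_width: 0.199
grip_force: 58.8
```

```bash
python3 rs.py
python3 - <<'E'
from h import *
z=np.load('/tmp/rp.npz',allow_pickle=True); s=z['s'].item(); W=worldmap('wrist',z['d'],s); hsv=cv2.cvtColor(z['im'],cv2.COLOR_RGB2HSV)
# look at column of pixels along the toe
p0=project('wrist',[s['eef_pos']+np.array([.927*15,-.375*15,-58])],s)[0]; print('tip px',p0)
az=np.radians(-22); e=np.array([np.cos(az),np.sin(az)])
u=int(round(p0[0]))
for v in range(int(p0[1])-14,int(p0[1])+12): print(v,[(int(hsv[v,k,0]),int(hsv[v,k,1]),round(float((W[v,k,:2]-s['eef_pos'][:2])@e),1),round(float(W[v,k,2]),1)) for k in (u-3,u,u+3)])
E
```

```text
[644.5 210.3 133.6] [ 0.3  0.1 -0.2] 28.0667
axis X,Y 0.14022058836162676 0.9079455374161002 tip top z 76.12553628776757
n 378 309 tilt [52.  -7.8] radius 31.0 top centre [-9.8  0.8 56.1] end inner under [10.3  0.5 75.3] far [-27.6   0.5  26.8]
tip px [318.35720696 236.12539081]
222 [(21, 34, 9.2, 24.3), (17, 32, 9.4, 24.9), (17, 36, 9.1, 23.9)]
223 [(17, 33, 8.6, 24.9), (18, 30, 8.5, 24.5), (16, 32, 8.9, 25.8)]
224 [(19, 32, 7.7, 24.6), (21, 29, 7.6, 24.4), (20, 26, 7.8, 25.0)]
225 [(18, 30, 7.0, 25.1), (17, 32, 7.2, 25.8), (20, 24, 6.7, 24.1)]
226 [(19, 28, 5.9, 24.1), (17, 31, 6.3, 25.3), (18, 26, 6.4, 25.6)]
227 [(19, 29, 5.1, 24.1), (23, 31, 5.1, 24.1), (19, 25, 5.4, 25.2)]
228 [(16, 32, 4.8, 25.9), (20, 26, 4.5, 24.9), (19, 25, 4.6, 25.3)]
229 [(19, 26, 3.8, 25.3), (20, 26, 3.7, 25.0), (18, 25, 4.2, 26.6)]
230 [(16, 25, 2.7, 24.2), (20, 23, 2.8, 24.8), (19, 25, 3.1, 25.5)]
231 [(20, 24, 2.3, 25.6), (20, 25, 2.4, 26.0), (19, 25, 1.9, 24.4)]
232 [(19, 24, 1.6, 26.0), (19, 24, 1.0, 24.2), (17, 24, 1.4, 25.3)]
233 [(18, 26, 0.2, 24.4), (19, 25, 0.5, 25.3), (20, 24, 0.9, 26.4)]
234 
[... 291 characters left out ...]
6, -3.7, 25.1), (20, 7, 14.2, 76.8), (20, 23, 13.9, 76.1)]
239 [(17, 24, 83.1, 276.3), (53, 9, 13.1, 75.7), (17, 19, 13.0, 75.3)]
240 [(18, 23, -5.5, 24.7), (70, 8, 12.4, 75.6), (19, 24, 12.5, 75.9)]
241 [(18, 26, -6.4, 24.5), (20, 9, 11.5, 75.0), (18, 22, 11.8, 75.7)]
242 [(18, 25, -6.8, 25.9), (30, 6, 11.0, 75.4), (21, 22, 11.2, 76.1)]
243 [(10, 82, 12.0, 80.2), (9, 135, 12.2, 80.5), (9, 95, 11.8, 79.6)]
244 [(9, 138, 23.8, 114.2), (9, 137, 23.5, 113.2), (10, 122, 23.9, 114.4)]
245 [(13, 59, 23.4, 114.6), (9, 55, 23.4, 114.5), (9, 62, 23.9, 115.9)]
246 [(45, 8, 23.6, 116.4), (30, 8, 24.0, 117.7), (20, 11, 23.3, 115.9)]
247 [(60, 5, 23.5, 117.7), (30, 3, 23.4, 117.4), (42, 13, 23.7, 118.2)]
```

The tip (15 mm) shows beyond the ring's outer edge (12 mm), so the hook is secure but short. I'll keep towing ahead slightly faster than the arc while lowering.

>>> send_rows --targets '[{"offset": [0.55,-0.22,-0.1],"spin": 0},{"offset": [0.84,-0.34,-0.45],"spin": 0},{"offset": [1.0,-0.4,-0.75],"spin": 0},{"offset": [1.14,-0.46,-1.0],"spin": 0},{"offset": [1.26,-0.51,-1.2],"spin": 0},{"offset": [1.26,-0.51,-1.2],"spin": 0}]'

```text
time_s: 28.62
eef_pos: [656.8, 205.1, 120.8]
ee_rot: [0.0, 0.982, -0.191, -0.0]
force: [0.4, -0.3, -1.5]
grip_width: 0.201
grip_force: 58.8
```

```bash
cat >> rs.py <<'E'
p0=project('wrist',[s['eef_pos']+np.array([.927*15,-.375*15,-58])],s)[0]; u_=int(round(p0[0])); a=int(p0[1])
for vv in range(a-10,a+14,1): print(vv,[(int(hsv[vv,k,1]),round(float((W[vv,k,:2]-s['eef_pos'][:2])@e),1),round(float(W[vv,k,2]),1)) for k in (u_,u_+2)])
E
python3 rs.py
```

```text
[656.8 205.1 120.8] [ 0.4 -0.3 -1.5] 28.6167
axis X,Y 13.48527423224952 0.7309070987533685 tip top z 63.26598090724106
n 800 753 tilt [35.3 -2. ] radius 31.3 top centre [ 0.7 -0.1 49.8] end inner under [25.5 -0.2 62.5] far [-24.7  -0.2  26.9]
226 [(33, 10.1, 25.4), (33, 10.0, 24.8)]
227 [(28, 9.3, 25.2), (30, 9.1, 24.6)]
228 [(30, 83.2, 263.4), (33, 8.5, 25.2)]
229 [(29, 7.4, 24.2), (27, 7.8, 25.5)]
230 [(30, 6.8, 24.7), (26, 6.9, 25.1)]
231 [(26, 6.2, 25.4), (25, 6.1, 24.9)]
232 [(26, 5.5, 25.6), (24, 5.5, 25.4)]
233 [(22, 4.7, 25.4), (24, 4.3, 24.2)]
234 [(23, 3.5, 24.3), (23, 3.9, 25.5)]
235 [(24, 2.6, 23.8), (23, 3.1, 25.5)]
236 [(26, 2.3, 25.4), (24, 2.0, 24.6)]
237 [(23, 13.8, 61.1), (21, 14.3, 62.5)]
238 [(67, 13.7, 62.9), (60, 14.0, 63.7)]
239 [(141, 14.1, 65.8), (137, 14.7, 67.5)]
240 [(158, 13.5, 65.9), (165, 14.0, 67.5)]
241 [(159, 13.5, 67.8), (159, 14.0, 69.3)]
242 [(165, 13.4, 69.3), (157, 13.4, 69.5)]
243 [(160, 12.5, 68.6), (158, 12.9, 69.9)]
244 [(130, 23.4, 100.1), (133, 23.5, 100.4)]
245 [(62, 23.2, 101.3), (73, 23.5, 102.1)]
246 [(8, 23.8, 104.3), (7, 23.7, 103.9)]
247 [(10, 23.3, 104.3), (10, 23.1, 103.9)]
248 [(6, 22.9, 104.7), (6, 22.8, 104.5)]
249 [(3, 22.2, 104.2), (2, 22.5, 105.2)]
```

>>> send_rows --targets '[{"offset": [0.25,-0.1,-0.3],"spin": 0},{"offset": [0.45,-0.18,-0.6],"spin": 0},{"offset": [0.6,-0.24,-0.9],"spin": 0},{"offset": [0.73,-0.3,-1.25],"spin": 0},{"offset": [0.88,-0.36,-1.6],"spin": 0},{"offset": [0.98,-0.4,-1.95],"spin": 0},{"offset": [1.07,-0.43,-2.25],"spin": 0},{"offset": [1.07,-0.43,-2.25],"spin": 0}]'

```text
time_s: 29.33
eef_pos: [667.4, 200.9, 98.1]
ee_rot: [0.0, 0.982, -0.191, -0.001]
force: [0.0, 0.7, -1.0]
grip_width: 0.204
grip_force: 58.8
```

```bash
python3 rs.py
```

```text
[667.4 200.9  98.1] [ 0.   0.7 -1. ] 29.3333
axis X,Y 24.90801720025032 0.7592844078590208 tip top z 40.626989420138756
n 1056 1026 tilt [13.8 -0.5] radius 30.8 top centre [ 7.5 -0.2 37.3] end inner under [35.2 -0.2 40. ] far [-24.6  -0.2  25.4]
226 [(30, 18.0, 28.4), (32, 18.2, 29.2)]
227 [(32, 17.5, 29.1), (31, 17.3, 28.3)]
228 [(33, 16.3, 27.3), (29, 15.6, 25.3)]
229 [(31, 14.3, 23.4), (29, 15.1, 25.7)]
230 [(29, 14.3, 25.4), (31, 13.7, 23.5)]
231 [(31, 13.3, 24.5), (30, 13.1, 24.1)]
232 [(32, 12.6, 24.7), (28, 12.8, 25.3)]
233 [(28, 11.9, 24.8), (30, 12.4, 26.2)]
234 [(30, 11.4, 25.3), (29, 11.2, 24.7)]
235 [(28, 10.6, 25.0), (25, 10.7, 25.2)]
236 [(36, 9.3, 23.2), (27, 9.3, 23.3)]
237 [(73, 15.1, 42.2), (63, 14.8, 41.3)]
238 [(157, 14.7, 43.1), (158, 14.5, 42.4)]
239 [(158, 14.5, 44.4), (157, 14.5, 44.4)]
240 [(158, 14.1, 45.2), (157, 14.4, 45.8)]
241 [(158, 13.3, 44.7), (157, 13.4, 45.0)]
242 [(156, 13.0, 45.7), (155, 13.2, 46.3)]
243 [(151, 12.0, 44.8), (155, 11.7, 43.9)]
244 [(140, 23.6, 78.1), (138, 24.2, 79.7)]
245 [(71, 23.8, 80.3), (77, 23.4, 79.0)]
246 [(7, 23.4, 80.4), (7, 24.0, 82.0)]
247 [(7, 23.0, 80.8), (7, 23.5, 82.2)]
248 [(9, 22.9, 82.0), (6, 22.9, 82.1)]
249 [(5, 22.5, 82.4), (2, 22.3, 81.9)]
```

>>> send_rows --targets '[{"offset": [0.06,-0.02,-0.25],"spin": 0},{"offset": [0.1,-0.04,-0.5],"spin": 0},{"offset": [0.1,-0.04,-0.7],"spin": 0},{"offset": [0.1,-0.04,-0.82],"spin": 0},{"offset": [0.1,-0.04,-0.82],"spin": 0}]'

```text
time_s: 29.8
eef_pos: [668.4, 200.6, 90.5]
ee_rot: [0.0, 0.982, -0.191, -0.0]
force: [-0.2, 0.4, -1.8]
grip_width: 0.204
grip_force: 58.8
```

```bash
python3 rs.py | head -3
```

```text
[668.4 200.6  90.5] [-0.2  0.4 -1.8] 29.8
axis X,Y 25.925793070492414 0.8811556323349652 tip top z 32.97179171829988
n 1042 1021 tilt [ 6.9 -0.2] radius 30.7 top centre [ 7.8 -0.2 33.2] end inner under [35.5 -0.2 32.6] far [-25.5  -0.2  25.2]
```

>>> send_rows --targets '[{"offset": [0,0,-0.1],"spin": 0},{"offset": [-0.2,0.08,-0.1],"spin": 0},{"offset": [-0.4,0.16,-0.1],"spin": 0},{"offset": [-0.6,0.24,-0.1],"spin": 0},{"offset": [-0.8,0.32,-0.1],"spin": 0},{"offset": [-0.8,0.32,-0.1],"spin": 0}]'

```text
time_s: 30.35
eef_pos: [660.1, 204.1, 90.0]
ee_rot: [-0.0, 0.982, -0.191, -0.0]
force: [-0.6, 0.3, -1.6]
grip_width: 0.203
grip_force: 58.8
```

```bash
python3 rs.py | head -3
```

```text
[660.1 204.1  90. ] [-0.6  0.3 -1.6] 30.35
axis X,Y 16.970151773588775 1.0502994813876019 tip top z 32.490564869129884
n 1116 1101 tilt [ 6.6 -0.1] radius 30.7 top centre [-0.3 -0.  33. ] end inner under [27.5 -0.1 32.2] far [-33.6  -0.1  25.2]
```

Dragging the toe back brought the ring along nicely: it is centred to within 1 mm. Now a low, quick retraction to leave it there.

>>> send_rows --targets '[{"offset": [0,0,-0.1],"spin": 0},{"offset": [0,0,-0.12],"spin": 0},{"offset": [-1.5,0.61,-0.12],"spin": 0},{"offset": [-1.5,0.61,-0.12],"spin": 0},{"offset": [-1.5,0.61,-0.12],"spin": 0}]'

```text
time_s: 30.82
eef_pos: [645.5, 210.1, 88.9]
ee_rot: [-0.0, 0.982, -0.191, 0.0]
force: [-0.3, -0.2, -0.8]
grip_width: 0.209
grip_force: 58.9
```

```bash
python3 rs.py | head -3
```

```text
[645.5 210.1  88.9] [-0.3 -0.2 -0.8] 30.8167
axis X,Y 1.2123941017273994 1.1356968639927163 tip top z 31.427648784368643
n 1987 1937 tilt [0.  0.1] radius 30.7 top centre [-1.7 -0.4 29. ] end inner under [25.8 -0.4 25.1] far [-35.7  -0.4  25. ]
```

The ring lies flat (tilt 0°), within 2 mm of the saucer's centre. Lifting out and returning the pick.

>>> send_rows --targets '[{"offset": [0,0,0.5],"spin": 0},{"offset": [0,0,1.5],"spin": 0},{"offset": [0,0,3.5],"spin": 0},{"offset": [0,0,6],"spin": 0},{"offset": [0,0,9],"spin": 0},{"offset": [-0.5,-1.5,12],"spin": 0},{"offset": [-1.3,-4.2,12],"spin": 0.06},{"offset": [-2.2,-7.2,12],"spin": 0.12}]'

```text
time_s: 31.53
eef_pos: [624.2, 137.8, 211.7]
ee_rot: [-0.0, 0.992, -0.13, 0.003]
force: [1.3, -1.5, -1.4]
grip_width: 0.204
grip_force: 58.9
```

>>> send_rows --targets '[{"offset": [-1.1,-3.4,0],"spin": 0.05},{"offset": [-2.2,-6.9,0],"spin": 0.1},{"offset": [-3.3,-10.4,0],"spin": 0.15},{"offset": [-4.4,-13.9,0],"spin": 0.2},{"offset": [-5.5,-17.4,0],"spin": 0.25},{"offset": [-6.6,-20.9,0],"spin": 0.3},{"offset": [-7.7,-24.4,0],"spin": 0.34},{"offset": [-8.8,-27.9,0],"spin": 0.348}]'

```text
time_s: 32.2
eef_pos: [535.1, -143.0, 210.0]
ee_rot: [0.0, 0.999, 0.043, 0.001]
force: [0.5, -0.6, -0.9]
grip_width: 0.205
grip_force: 58.8
```

>>> send_rows --targets '[{"offset": [-1.1,-3.3,0],"spin": 0},{"offset": [-2.1,-6.3,0],"spin": 0},{"offset": [-2.8,-8.5,0],"spin": 0},{"offset": [-3.1,-9.7,0],"spin": 0},{"offset": [-3.1,-9.7,0],"spin": 0},{"offset": [-3.1,-9.7,0],"spin": 0}]'

```text
time_s: 32.7
eef_pos: [504.8, -238.0, 209.1]
ee_rot: [0.0, 0.999, 0.042, 0.0]
force: [0.2, -0.5, -0.5]
grip_width: 0.204
grip_force: 58.9
```

Run:
```python
from h import *
s=ctrl.sense(); print(s['eef_pos'],s['ee_rot'],s['force'])
q=s['ee_rot']; az=2*np.arctan2(q[2],q[1]); print('az',np.degrees(az))
im,d=ctrl.capture('wrist'); cv2.imwrite('/tmp/w9.png',im[...,::-1]); W=worldmap('wrist',d,s); hsv=cv2.cvtColor(im,cv2.COLOR_RGB2HSV)
near=np.hypot(W[...,0]-504,W[...,1]+237)<50
m=near&(W[...,2]>84)&(W[...,2]<92); print('stand',m.sum(),cv2.minAreaRect(W[m][:,:2].astype(np.float32)))
# well: inside stand points far below top
c,sn=np.cos(az),np.sin(az); g=W[...,:2]-s['eef_pos'][:2]; X=g@[c,sn]; Y=g@[-sn,c]
print('stand rel X',np.percentile(X[m],[1,99]),'Y',np.percentile(Y[m],[1,99]))
# opening edges on top-plane: back-project non-top pixels at z=87.7
T=np.array([[at_z('wrist',(u,v),87.7,s)[:2] for u in range(270,370)] for v in range(130,260)])
G=T-s['eef_pos'][:2]; TX=G@[c,sn]; TY=G@[-sn,c]; sub=W[130:260,270:370,2]
row=lambda y:[(round(TX[i,j],1),round(sub[i,j])) for i in range(130) for j in [np.argmin(np.abs(TY[i]-y))] if -30<TX[i,j]<45]
print(row(-3)[::2])
k=np.argmin(np.abs(TX[:,50]-14)); print([(round(TY[k,j],1),round(sub[k,j])) for j in range(15,85,2)])
```

```text
[ 504.80644637 -237.97167178  209.14638623] [5.27464796e-06 9.99135259e-01 4.15769218e-02 3.05783112e-04] [ 0.18174682 -0.52044762 -0.46632354]
az 4.7657382220098095
stand 2989 ((504.4236145019531, -237.91665649414062), (64.3760986328125, 56.2293701171875), 7.3053789138793945)
stand rel X [-25.53044551  31.93279112] Y [-27.98412415  27.96601992]Traceback (most recent call last):
  File "<stdin>", line 11, in <module>
  File "h.py", line 14, in at_z
    c,T=cam2world(name,s); r=T[:3,:3]@ray(c,uv); o=T[:3,3]; return o+r*(z-o[2])/r[2]
        ~~~~~~~~~^^^^^^^^
  File "h.py", line 5, in cam2world
    c=ctrl.calibration(name)
ValueError: time passes only in moves, steps and waits
```

>>> send_rows --targets '[{"offset": [0,0,-2],"spin": 0.03},{"offset": [0,0,-4],"spin": 0.03},{"offset": [0,0,-5],"spin": 0.03},{"offset": [0,0,-5.8],"spin": 0.03},{"offset": [0,0,-6.4],"spin": 0.03},{"offset": [0,0,-6.8],"spin": 0.03},{"offset": [0,0,-6.8],"spin": 0.03}]'

```text
time_s: 33.33
eef_pos: [504.6, -237.9, 140.4]
ee_rot: [-0.0, 0.998, 0.057, -0.0]
force: [0.5, 0.4, -1.1]
grip_width: 0.202
grip_force: 58.9
```

>>> send_rows --targets '[{"offset": [0,0,-0.6],"spin": 0},{"offset": [0,0,-1.2],"spin": 0},{"offset": [0,0,-1.8],"spin": 0},{"offset": [0,0,-2.4],"spin": 0},{"offset": [0,0,-2.8],"spin": 0},{"offset": [0,0,-2.8],"spin": 0}]'

```text
time_s: 33.83
eef_pos: [504.1, -237.8, 111.6]
ee_rot: [-0.001, 0.998, 0.057, -0.001]
force: [0.4, 0.2, 0.6]
grip_width: 0.199
grip_force: 58.9
```

Free in the well so far. Last few millimetres by feel.

>>> send_rows --targets '[{"offset": [0,0,-0.1],"spin": 0},{"offset": [0,0,-0.2],"spin": 0},{"offset": [0,0,-0.25],"spin": 0},{"offset": [0,0,-0.25],"spin": 0}]'

```text
time_s: 34.17
eef_pos: [504.6, -238.1, 110.2]
ee_rot: [0.0, 0.998, 0.057, 0.0]
force: [0.3, 1.4, -1.2]
grip_width: 0.202
grip_force: 58.9
```

>>> send_rows --targets '[{"offset": [0,0,-0.05],"spin": 0},{"offset": [0,0,-0.07],"spin": 0},{"offset": [0,0,-0.07],"spin": 0}]'

```text
time_s: 34.42
eef_pos: [504.5, -238.1, 109.5]
ee_rot: [0.0, 0.998, 0.057, 0.0]
force: [0.6, -0.3, -1.5]
grip_width: 0.204
grip_force: 58.9
```

>>> send_rows --targets '[{"offset": [0,0,-0.05],"spin": 0},{"offset": [0,0,-0.07],"spin": 0},{"offset": [0,0,-0.07],"spin": 0}]'

```text
time_s: 34.67
eef_pos: [504.5, -238.1, 108.8]
ee_rot: [0.0, 0.998, 0.057, 0.0]
force: [-0.5, 1.2, -0.3]
grip_width: 0.2
grip_force: 59.1
```

>>> send_rows --targets '[{"offset": [0,0,-0.03],"spin": 0},{"offset": [0,0,-0.06],"spin": 0},{"offset": [0,0,-0.06],"spin": 0}]'

```text
time_s: 34.92
eef_pos: [504.6, -238.1, 108.8]
ee_rot: [0.0, 0.998, 0.057, 0.0]
force: [-2.8, 0.6, 5.6]
grip_width: 0.202
grip_force: 59.9
```

Seated at 108.8, the height where it was picked up. Releasing.

>>> send_rows --targets '[{"offset": [0,0,0.05],"spin": 0},{"offset": [0,0,0.05],"spin": 0},{"offset": [0,0,0.05],"spin": 0},{"offset": [0,0,0.05],"spin": 0},{"offset": [0,0,0.05],"spin": 0},{"offset": [0,0,0.05],"spin": 0},{"offset": [0,0,0.05],"spin": 0}]' --grip 1

```text
time_s: 35.5
eef_pos: [504.5, -238.1, 108.6]
ee_rot: [-0.0, 0.998, 0.057, -0.0]
force: [-0.6, -0.6, -0.9]
grip_width: 1.003
grip_force: 0.0
```

>>> send_rows --targets '[{"offset": [0,0,0.5],"spin": 0},{"offset": [0,0,1.5],"spin": 0},{"offset": [0,0,3.5],"spin": 0},{"offset": [0,0,6],"spin": 0},{"offset": [0,0,9],"spin": 0},{"offset": [0,0,12],"spin": 0},{"offset": [0,0,14],"spin": 0},{"offset": [0,0,14],"spin": 0}]'

```text
time_s: 36.17
eef_pos: [505.7, -238.9, 254.3]
ee_rot: [0.003, 0.998, 0.057, 0.003]
force: [0.1, -0.1, 1.9]
grip_width: 0.999
grip_force: 0.0
```

Run:
```python
from h import *
s=ctrl.sense(); print(s['eef_pos'],s['grip_width'],s['time_s'])
for cam in ('wrist','top','scene'):
    im,d=ctrl.capture(cam); W=worldmap(cam,d,s); hsv=cv2.cvtColor(im,cv2.COLOR_RGB2HSV)
    near=np.hypot(W[...,0]-504,W[...,1]+237)<45
    red=near&(hsv[...,1]>180)&((hsv[...,0]<6)|(hsv[...,0]>174))&(W[...,2]<165); 
    if red.any(): P=W[red]; t=P[P[:,2]>149]; print(cam,'pick top',len(t),np.median(t,0) if len(t) else '',cv2.minAreaRect(t[:,:2].astype(np.float32)) if len(t)>4 else '',P[:,2].max())
    cop=(np.hypot(W[...,0]-644,W[...,1]-209.5)<60)&(hsv[...,0]<15)&(hsv[...,0]>4)&(hsv[...,1]>100)&(W[...,2]>18)&(W[...,2]<45)
    P=W[cop]; 
    if len(P)>10:
        x,r=cv2.minEnclosingCircle(P[:,:2].astype(np.float32)); print(cam,'ring',len(P),x,r,np.percentile(P[:,2],[5,50,95]))
    w=(np.hypot(W[...,0]-644,W[...,1]-209.5)<76)&(hsv[...,1]<45)&(hsv[...,2]>110)&(W[...,2]>21)&(W[...,2]<45)
    if w.sum()>50: print(cam,'saucer',cv2.minEnclosingCircle(W[w][:,:2].astype(np.float32)))
```

```text
[ 505.69925158 -238.85453055  254.33330592] 0.998731034373178 36.1667
wrist pick top 492 [ 505.40187554 -238.23964306  152.84134697] ((504.85626220703125, -238.18145751953125), (17.509109497070312, 17.123254776000977), 7.0462727546691895) 154.97512598325036
top ring 274 (641.4131469726562, 210.41722106933594) 34.90888977050781 [22.91122817 26.67180787 30.02709476]
top saucer ((644.0188598632812, 209.2721405029297), 67.7551040649414)
scene pick top 11 [ 504.91407138 -241.81843859  153.09649069] ((505.1764831542969, -238.93568420410156), (12.6769380569458, 14.166150093078613), 12.047063827514648) 154.86316848164347
scene ring 213 (649.6135864257812, 197.12855529785156) 47.51124954223633 [23.76585551 27.91297134 30.64194273]
scene saucer ((644.2467041015625, 207.9645233154297), 69.32801818847656)
```

The pick stands upright at the same height (top 152.8). The ring is flat in the unmoved saucer, radius 34.9 mm around (641,210), and the gripper is clear. Handing in.

```bash
python3 -c "
from rig import ctrl
print(ctrl.finish_job())"
```

```text
the job is handed in; nothing more can be done
None
```

I levered the copper ring out and laid it flat in the white saucer, about 3 mm off its centre, then stood the pick back in its stand. I handed the job in at about 36 s; the ring slipped off the toe once, inside the grinder's mouth, and I hooked it again.

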